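Stack and chock the tube offcuts on the stock rack

TASK

Put the tube offcuts away on the small rubber-topped rack, lying on their sides across it, in this order: first the silver steel tube against the red stop, then the copper tube right beside it, then the blue wedge on the rack with its sloping face snug under the copper tube's outer side so that the row cannot roll apart, and last the yellow brass tube on top, in the groove between steel and copper. Keep the tubes and the wedge straight and in the middle of the rack's width, and leave the green jar and the black tin standing where they are.

Things in the scene. Friction and masses are not known exactly. Their poses are not given: they have to be found in the camera images.
- rack: Fixed plywood board 120 (x) by 190 mm (y), its black rubber top 12 mm above the table. Red stop at the -y end, 60 mm wide, 30 mm above the rubber, inner face at y = -75 mm facing +y. Origin: centre of underside. Tubes lie along x, centred on x = 0, row growing to +y. Places (y, z in mm): steel -53, 34; copper -9, 34; wedge origin 28, 12; brass -31, 72.
- steel_tube: Silver-grey steel tube offcut lying on its side: round, 44 mm diameter, 56 mm long, black plug flush in each end, 0.17 to 0.3 kg. Origin at its centre, 22 mm above what it lies on; x is the tube's axis, y and z turn as it rolls. Can be pinched from above by its flat ends (56 mm). Lies still on a level surface, rolls if pushed sideways.
- copper_tube: Reddish-brown copper tube offcut lying on its side: round, 44 mm diameter, 56 mm long, black plug flush in each end, 0.17 to 0.3 kg. Origin at its centre, 22 mm above what it lies on; x is the tube's axis, y and z turn as it rolls. Can be pinched from above by its flat ends (56 mm). Lies still on a level surface, rolls if pushed sideways.
- brass_tube: Yellow brass tube offcut lying on its side: round, 44 mm diameter, 56 mm long, black plug flush in each end, 0.17 to 0.3 kg. Origin at its centre, 22 mm above what it lies on; x is the tube's axis, y and z turn as it rolls. Can be pinched from above by its flat ends (56 mm). Lies still on a level surface, rolls if pushed sideways.
- chock: Blue wedge, 62 (x) by 57 (y) by 40 mm high, 0.13 to 0.22 kg. Nose, 3 mm high, at y = -25; slope rises at 45 degrees to a flat top from y = 12 to the square back at y = 32. Origin on its underside, mid-width. Upright sides at x = +-31 to pinch from above, best at y = 8 to 18. In place its axes run as the rack's; slid home along the rubber, its origin is 37 mm in rack +y from the copper tube's centre.
- jar: Bystander: small green glass jar with a white cap, 44 mm in diameter, 50 mm high, standing upright. Origin: centre of its underside. Not to be moved.
- tin: Bystander: flat black round tin, 48 mm in diameter, 30 mm high. Origin: centre of its underside. Not to be moved.

How it is judged:
By the outcome, as a careful person would: the job done as asked, in the order asked, and still so for the second after the job is handed in, with the robot touching nothing.
It also fails if it takes over 112 s, if anything falls off the work surface, if the arm or the gripper's body presses on something with over 40 N, if the wrist force passes 120 N, or if a joint passes its speed limit or range.

ROBOT

A 6-joint arm with a two-finger parallel gripper is mounted at the origin on the work surface. World frame = base frame: x ahead of the robot, y to its left, z up, the work surface at z = 0. Lengths are in mm, angles in rad, forces in N, time in s.
With the tool pointing down it reaches from about 275 to 850 mm from the base axis. Payload 19 kg.
Tool frame: the origin (TCP) lies midway between the tips of the shut fingers; the grasp point (between the pads) lies 19 mm behind it (bot.hold_point_z is the distance from the TCP to the grasp point, in mm); z points along the fingers, y is the direction in which the jaws open and shut (so a half turn about z gives the same grasp; the last joint's range is limited). The gripper opens to 85 mm and grips with 20 to 120 N. Pads are 22 mm wide; open, the fingers measure 114 mm over their backs; the gripper's body (76 mm by 85 mm) begins 54 mm behind the grasp point. The pads swing forward as they close: fully open they stand 13 mm farther back than shut.
Start: joints at [1.078, 0.15, 1.437, -0, 1.554, -0.134], TCP at [201.914, 538.35, 231.267] pointing down, gripper open.
Joint ranges: [-2.8, 2.8], [-0.68, 2.1], [0.12, 2.68], [-1.39, 4.53], [0.16, 2.79], [-2.81, 2.81]. Speed limits (rad/s): [1.89, 1.89, 2.22, 3.01, 3.01, 3.01].

INTERFACE

Orientations are given as a unit quaternion [w, x, y, z].
In Python, from workcell import status, eyes, bot gives the robot as it stands. The module is installed in compiled form; this text tells all that it offers.
- The arm moves only by the tool send_rows, never from a script. Its argument "plan" is a list of rows, each a list of 3 entries, a list of its own where there are three numbers: the shift along the tool's x, y, z in cm, then the turn, a rotation vector about the tool's x, y, z in rad, then the finger opening in cm, from 0 to 8.54. A call has 1 to 12 rows; each row shifts and turns the commanded pose from where the row before left it, along the tool's axes as they then stand; what a row does not reach is not made up. A row lasts 1/10 s, in which the tool goes at most 50 mm and 8.59 degrees, less where a joint would pass 70% of its speed; a pose out of reach is approached as far as the arm can. A call with a gripper value outside its range is refused whole. The fingers move at their own pace and stop on an object; "newtons" is the grip in N (left out, the last holds). Time passes only in rows, so rows that do not move let the fingers close. It gives the time, the measured TCP pose, the force and the opening at its end, in the units of the state.
- status.get_obs(): the state, without advancing time (a new reading comes with each control period).
- eyes.snapshot(name): name is "scene" or "top"; returns a dict with "frame" (384x512x3 uint8, red, green, blue), "fx", "fy", "cx", "cy" (pixels), "D" ([k1, k2, p1, p2, k3] as OpenCV has them; the pictures are not rectified), "rvec" (rotation vector, rad) and "tvec" (3), from world to camera coordinates, as OpenCV has them. Camera axes: x right, y down, z forward; pixel columns grow to the right and rows downward; lengths in mm; the calibration is good to about 2 mm. A picture is of the moment at which its call begins. There is no depth.
- bot.close_job(): hands the job in, once; it reports no verdict.
The state is a dict: "clock": time; "q": joint angles; "joint_velocities": joint speeds; "effort": joint torques, N m; "tool_pos": TCP position; "tool_rot": TCP orientation; "force": force on the tool from outside, world axes, zero at the start; "torque": the same for the moment, N m; "grip_width": finger opening in mm.
Only numpy, scipy, OpenCV 4.12 (cv2) and the standard library are available. Lean on these libraries where they do the work, as an engineer would, in place of code of your own. Each camera call takes 0.05 s, during which the arm holds its last target.

## Working session

There is one attempt and no reset: what is moved stays moved. The work goes in short steps, Python scripts to look and compute and a tool call to move; the robot and the scene stay as the last step left them, time stands still between calls to the robot, and variables do not carry over. Pictures are saved under pics/ and viewed, and the job is handed in when it is done.

Besides the shell and the picture viewer there is one more tool, called by a JSON object that holds its "fn" and its "kwargs", one argument or row to a line. send_rows: Moves the arm, as the interface text tells. Its arguments: {"type":"object","properties":{"plan":{"type":"array"},"newtons":{"type":"number"}},"required":["plan"]}

```bash
mkdir -p pics
cat > h.py <<'E'
import numpy as np, cv2
from workcell import status, eyes, bot
def snap(n,f):
    s=eyes.snapshot(n); np.save(f'pics/{f}.npy',s,allow_pickle=True)
    cv2.imwrite(f'pics/{f}.png',s['frame'][:,:,::-1]); return s
def load(f): return np.load(f'pics/{f}.npy',allow_pickle=True).item()
def K(s): return np.array([[s['fx'],0,s['cx']],[0,s['fy'],s['cy']],[0,0,1.]])
def px2w(s,uv,z):
    p=cv2.undistortPoints(np.array(uv,float).reshape(-1,1,2),K(s),np.array(s['D'],float)).reshape(-1,2)
    R=cv2.Rodrigues(np.array(s['rvec'],float))[0];t=np.array(s['tvec'],float).ravel()
    c=-R.T@t; d=np.c_[p,np.ones(len(p))]@R
    return c+d*((np.broadcast_to(z,len(p))-c[2])/d[:,2])[:,None]
def w2px(s,P):
    return cv2.projectPoints(np.array(P,float).reshape(-1,1,3),np.array(s['rvec'],float),np.array(s['tvec'],float),K(s),np.array(s['D'],float))[0].reshape(-1,2)
def crop(s,f,x0,y0,x1,y1,k):
    cv2.imwrite(f'pics/{f}.png',cv2.resize(s['frame'][y0:y1,x0:x1,::-1],None,fx=k,fy=k,interpolation=cv2.INTER_CUBIC))
E
python3 - <<'E'
from h import *
np.set_printoptions(precision=3,suppress=True)
for n in ('scene','top'):
    s=snap(n,n+'0'); R=cv2.Rodrigues(np.array(s['rvec'],float))[0]; print(n,-R.T@np.array(s['tvec']).ravel(),R, s['fx'])
o=status.get_obs(); print(o)
E
```

```text
scene [902.287 428.561 512.06 ] [[-0.769  0.639 -0.016]
 [ 0.419  0.485 -0.767]
 [-0.483 -0.597 -0.641]] 377.1018596580623
top [497.415   0.524 948.997] [[-0.029 -0.999 -0.013]
 [-0.997  0.03  -0.07 ]
 [ 0.071  0.011 -0.997]] 429.4162355015445
{'clock': 0.1, 'q': array([ 1.078,  0.151,  1.438,  0.   ,  1.554, -0.134]), 'joint_velocities': array([-0.   , -0.002, -0.001,  0.   ,  0.002, -0.   ]), 'effort': array([  0.004, -71.437, -57.18 ,  -0.   ,   0.007,  -0.   ]), 'tool_pos': array([201.798, 538.187, 230.756]), 'tool_rot': array([-0.   ,  0.178,  0.984, -0.001]), 'force': array([ 0.137,  0.66 , -0.235]), 'torque': array([-0.071, -0.016, -0.049]), 'grip_width': 85.38691675332603}
```

View pics/scene0.png

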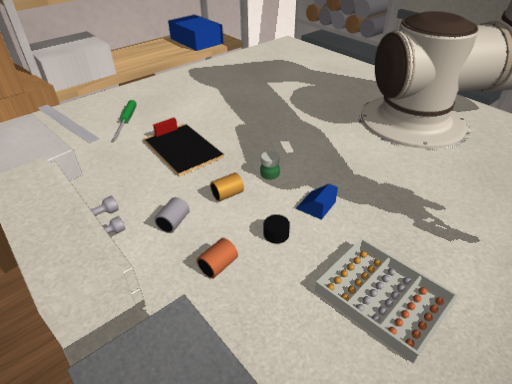

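View pics/top0.png

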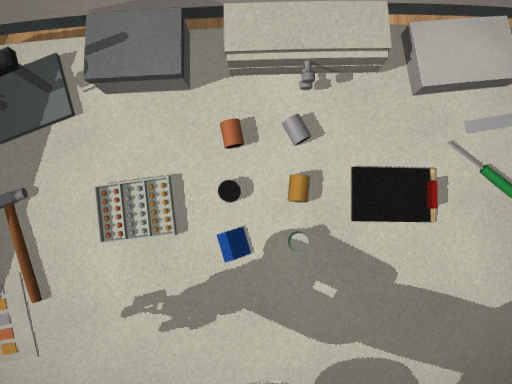

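The top view shows everything: copper (232,133), steel (296,129), brass (299,188), wedge (234,245), tin (229,190), jar (298,240) and rack (352–436, 167–221). Next I'll enlarge it.

Run:
```python
from h import *
s=load('top0')
crop(s,'c1',210,105,330,195,6); crop(s,'c2',210,170,330,265,6); crop(s,'c3',340,155,450,235,7)
```

```text
(no output)
```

View pics/c1.png

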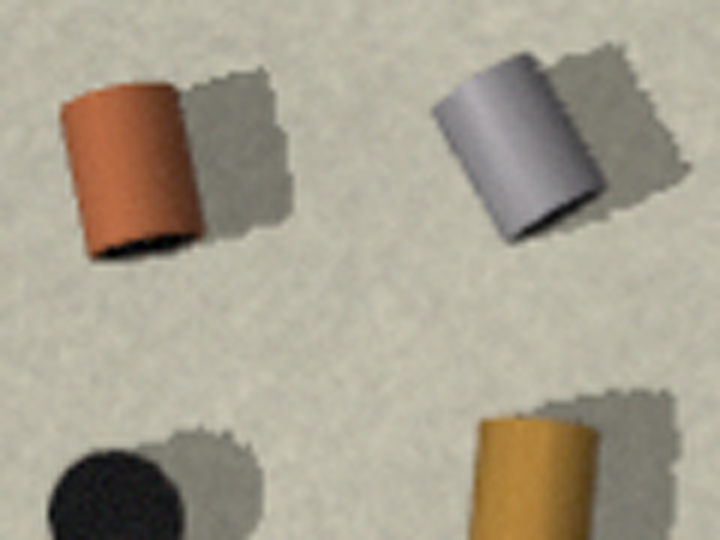

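View pics/c2.png

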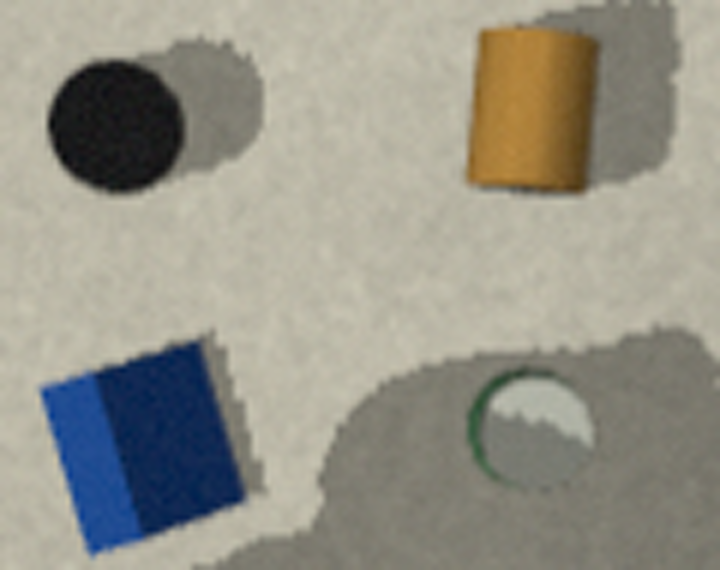

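View pics/c3.png

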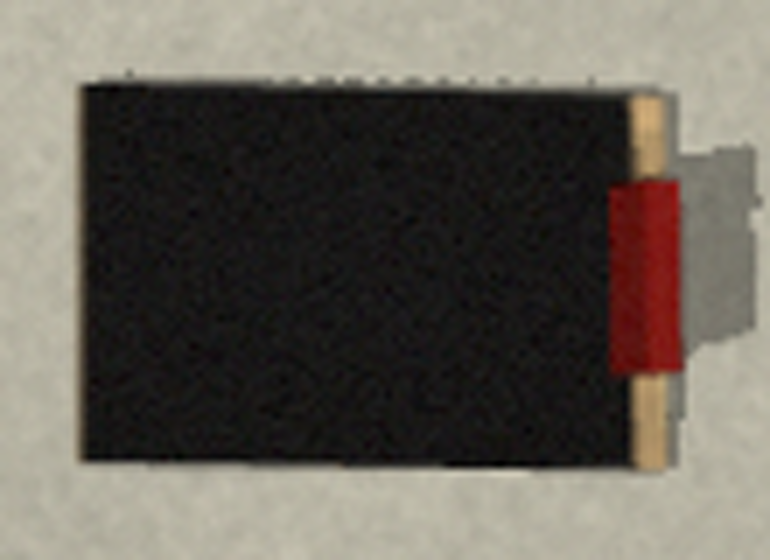

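```bash
cat >> h.py <<'E'
from scipy.optimize import minimize
from scipy.spatial.transform import Rotation as Rt
def rz(a): return np.array([[np.cos(a),-np.sin(a),0],[np.sin(a),np.cos(a),0],[0,0,1]])
a_=np.linspace(0,2*np.pi,48,endpoint=False)
TUBE=np.array([[x,22*np.cos(a),22*np.sin(a)] for x in(-28,28) for a in a_])
WEDGE=np.array([[x,y,z] for x in(-31,31) for y,z in((-25,0),(-25,3),(12,40),(32,40),(32,0))],float)
RACK=np.array([[x,y,z] for x in(-60,60) for y in(-95,95) for z in(0,12)],float)
STOP=np.array([[x,-75,z] for x in(-30,30) for z in (12,42)],float)
def tube(x,y,yaw,z): return TUBE@rz(yaw).T+[x,y,z]
SS=8
def hullmask(s,P,box):
    x0,y0,x1,y1=box
    h=cv2.convexHull(((w2px(s,P)-[x0,y0]+.5)*SS).astype(np.float32))
    m=np.zeros(((y1-y0)*SS,(x1-x0)*SS),np.uint8); cv2.fillPoly(m,[np.round(h).astype(np.int32)],255)
    return cv2.resize(m,(x1-x0,y1-y0),interpolation=cv2.INTER_AREA)/255.
def fit(obs,f,p0,step=(4,4,.08)):
    # obs: list of (s,mask,box); f(p)->points
    def c(p): return sum(np.abs(hullmask(s,f(p),b)-m).sum() for s,m,b in obs)
    p0=np.array(p0,float); sim=np.vstack([p0]+[p0+np.eye(len(p0))[i]*step[i] for i in range(len(p0))])
    r=minimize(c,p0,method='Nelder-Mead',options=dict(initial_simplex=sim,xatol=.02,fatol=.05,maxiter=400)); return r.x,r.fun,sum(m.sum() for _,m,_ in obs)
def seg(s,box,cond,dark=50):
    x0,y0,x1,y1=box; I=s['frame'][y0:y1,x0:x1].astype(int)
    c=cond(I)|(I.max(2)<dark)
    c=cv2.morphologyEx(c.astype(np.uint8),cv2.MORPH_CLOSE,np.ones((3,3)))
    n,l,st,_=cv2.connectedComponentsWithStats(c); k=1+np.argmax(st[1:,4]); return (l==k).astype(float)
E
python3 - <<'E'
from h import *
np.set_printoptions(precision=3,suppress=True)
t=load('top0'); s=load('scene0')
R,G,B=0,1,2
conds=dict(copper=lambda I:I[...,0]-I[...,2]>50,brass=lambda I:I[...,0]-I[...,2]>50,
 steel=lambda I:(I[...,2]-I[...,0]>-1),wedge=lambda I:I[...,2]-I[...,0]>40)
tb=dict(copper=(215,112,265,155),brass=(283,168,330,208),steel=(278,108,330,152),wedge=(212,222,256,270))
sb=dict(copper=(190,230,245,285),brass=(203,168,250,206),steel=(150,190,195,240),wedge=(290,178,342,222))
o=[]
for k in tb:
    mt=seg(t,tb[k],conds[k]); ms=seg(s,sb[k],conds[k])
    c=np.argwhere(mt>0).mean(0)[::-1]+tb[k][:2]
    p=px2w(t,[c],20)[0]
    if k=='wedge': f=lambda p: WEDGE@rz(p[2]).T+[p[0],p[1],0]
    else: f=lambda p: tube(p[0],p[1],p[2],22)
    y0=dict(copper=.1,brass=-.1,steel=.5,wedge=.25)[k]
    for nm,ob in(('top',[(t,mt,tb[k])]),('scene',[(s,ms,sb[k])]),('both',[(t,mt,tb[k]),(s,ms,sb[k])])):
        print(k,nm,*fit(ob,f,[p[0],p[1],y0]))
# rack
c=np.array([(80,85),(668,93),(667,469),(80,462)])/7+[340,155]-.5
print('rack top',px2w(t,c,12))
c=np.array([(610,183),(610,372)])/7+[340,155]-.5
print('stop',px2w(t,c,42))
crop(s,'c4',135,105,235,185,7)
E
```

```text
copper top [692.459  66.913   0.135] 52.49019607843137 522.0
copper scene [690.278  66.336   0.158] 66.60392156862744 975.0
copper both [691.264  66.539   0.157] 128.03529411764706 1497.0
brass top [567.506 -75.273  -0.101] 48.72549019607843 509.0
brass scene [565.363 -75.303  -0.146] 36.17647058823529 640.0
brass both [566.307 -75.076  -0.146] 95.36470588235295 1149.0
steel top [696.179 -75.955   0.538] 93.25490196078431 464.0
steel scene [704.123 -87.652   1.154] 588.0431372549019 203.0
steel both [695.568 -76.356   0.549] 713.2980392156863 667.0
wedge top [452.005  64.346   0.264] 42.30196078431372 778.0
wedge scene [451.223  65.195   0.276] 48.94901960784314 841.0
wedge both [451.692  64.562   0.261] 96.4 1619.0
rack top [[ 611.772 -195.212   12.   ]
 [ 604.275 -386.604   12.   ]
 [ 484.352 -379.329   12.   ]
 [ 493.337 -189.969   12.   ]]
stop [[ 573.393 -353.698   42.   ]
 [ 515.18  -350.401   42.   ]]
```

View pics/c4.png

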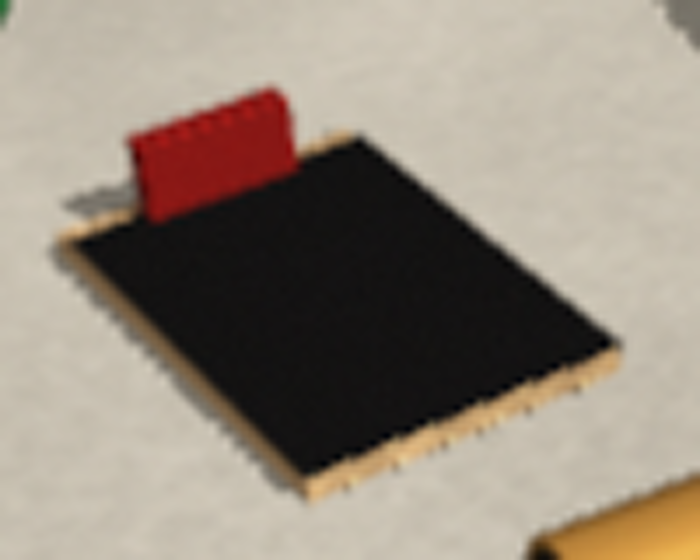

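Run:
```python
from h import *
from scipy.optimize import least_squares
np.set_printoptions(precision=3,suppress=True)
t=load('top0'); s=load('scene0')
ct=np.array([(80,85),(668,93),(667,469),(80,462)])/7+[340,155]-.5
st=np.array([(610,183),(610,372)])/7+[340,155]-.5
cs=np.array([(305,478),(57,237),(352,133),(620,347)])/7+[135,105]-.5
ss=np.array([(130,138),(278,90)])/7+[135,105]-.5   # stop top inner? check
C=np.array([[60,95,12],[60,-95,12],[-60,-95,12],[-60,95,12]],float)
S=np.array([[30,-75,42],[-30,-75,42]],float)
def f(p,which):
    T=lambda P:P@rz(p[2]).T+[p[0],p[1],0]
    r=[]
    if 't' in which:r+=[w2px(t,T(C))-ct,w2px(t,T(S))-st]
    if 's' in which:r+=[w2px(s,T(C))-cs]
    return np.vstack(r).ravel()
for w in('t','s','ts'):
    q=least_squares(f,[548,-288,-.047],args=(w,));print(w,q.x,q.fun.round(1))
print(px2w(s,cs,12))
```

```text
t [ 548.252 -284.173   -0.048] [-1.4 -0.4 -2.   0.3 -1.3  0.3 -1.6  0.3  3.  -0.7  3.2  0.1]
s [ 549.316 -283.165   -0.051] [-0.   0.8 -0.3 -0.8 -0.4 -0.9  0.6  0.4]
ts [ 548.529 -284.075   -0.05 ] [-1.4 -0.6 -2.   0.3 -1.4  0.3 -1.7  0.1  3.  -0.7  3.2  0.   0.2  0.4
 -0.2 -1.  -0.4 -1.1  0.6  0.1]
[[ 612.581 -193.801   12.   ]
 [ 605.668 -377.174   12.   ]
 [ 486.293 -370.333   12.   ]
 [ 494.299 -187.382   12.   ]]
```

Run:
```python
from h import *
from scipy.optimize import least_squares
np.set_printoptions(precision=3,suppress=True)
t=load('top0'); s=load('scene0')
ct=np.array([(80,85),(668,93),(667,469),(80,462)])/7+[340,155]-.5
st=np.array([(610,183),(610,372),(646,181),(646,373)])/7+[340,155]-.5
cs=np.array([(305,478),(57,237),(352,133),(620,347)])/7+[135,105]-.5
ss=np.array([(150,220),(297,170),(130,140),(280,92)])/7+[135,105]-.5
C=np.array([[60,95,12],[60,-95,12],[-60,-95,12],[-60,95,12]],float)
S=np.array([[30,-75,12],[-30,-75,12],[30,-75,42],[-30,-75,42]],float)
def f(p,which):
    T=lambda P:P@rz(p[2]).T+[p[0],p[1],0]
    r=[]
    if 't' in which:r+=[w2px(t,T(C))-ct,w2px(t,T(S))-st]
    if 's' in which:r+=[w2px(s,T(C))-cs,w2px(s,T(S))-ss]
    return np.vstack(r).ravel()
for w in('t','s','ts'):
    q=least_squares(f,[548,-288,-.047],args=(w,));print(w,q.x,q.fun.round(1))
a=q.x
for n,y in(('steel',-53),('copper',-9),('wedge',28),('brass',-31)):print(n,rz(a[2])@[0,y,0]+[a[0],a[1],0])
```

```text
t [ 548.422 -288.255   -0.046] [ 0.4 -0.5 -0.3  0.2  0.4  0.1  0.3  0.2 -0.3  0.5 -0.1  0.4 -0.4 -0.5
 -0.1 -0.2]
s [ 549.008 -286.359   -0.045] [-0.3  0.  -0.9 -1.2 -1.1 -1.4 -0.  -0.4  0.2  0.5  0.3 -0.   0.9  1.5
  1.   0.9]
ts [ 548.445 -287.862   -0.046] [ 0.2 -0.4 -0.5  0.1  0.3  0.1  0.1  0.2 -0.5  0.4 -0.2  0.3 -0.6 -0.6
 -0.2 -0.2 -0.5 -0.4 -0.9 -1.6 -1.2 -1.6 -0.2 -0.7  0.1  0.2  0.2 -0.3
  0.8  1.2  0.9  0.6]
steel [ 546.009 -340.806    0.   ]
copper [ 548.032 -296.852    0.   ]
wedge [ 549.732 -259.891    0.   ]
brass [ 547.02  -318.829    0.   ]
```

```bash
cat >> h.py <<'E'
RK=np.array([548.6,-287.7]); RY=-0.046
def rk(x,y): return (rz(RY)@[x,y,0])[:2]+RK
def go(x,y,z,psi,show=1):
    o=status.get_obs(); q=o['tool_rot']; M=Rt.from_quat([q[1],q[2],q[3],q[0]]).as_matrix()
    cur=np.arctan2(M[1,1],M[0,1]); d=(psi-cur+np.pi/2)%np.pi-np.pi/2
    tgt=np.column_stack([[np.cos(cur+d+np.pi/2),np.sin(cur+d+np.pi/2),0],[np.cos(cur+d),np.sin(cur+d),0],[0,0,-1]])
    D=np.array([x,y,z])-o['tool_pos']
    print('clk',o['clock'],'pos',o['tool_pos'].round(1),'psi %.3f'%cur,'tilt',M[:2,2].round(4),'w %.1f'%o['grip_width'],'F',o['force'].round(1))
    print(' turn z %.3f (full rotvec %s)'%(-d,Rt.from_matrix(M.T@tgt).as_rotvec().round(3)),' shift cm after turn',(tgt.T@D/10).round(2), ' now-frame',(M.T@D/10).round(2))
E
python3 - <<'E'
from h import *
go(695,-76,120,.54)
E
```

```text
clk 0.1 pos [201.8 538.2 230.8] psi 1.212 tilt [-0.0005 -0.0009] w 85.4 F [ 0.1  0.7 -0.2]
 turn z 0.672 (full rotvec [-0.001  0.     0.672])  shift cm after turn [-78.04  10.72  11.08]  now-frame [-67.75 -40.18  11.11]
```

{"fn": "send_rows", "kwargs": {
  "plan": [
    [[-3, 0.4, 0], [0, 0, 0.134], 8.54],
    [[-3, 0.4, 0], [0, 0, 0.134], 8.54],
    [[-3, 0.4, 0], [0, 0, 0.134], 8.54],
    [[-3, 0.4, 0], [0, 0, 0.134], 8.54],
    [[-3, 0.4, 0], [0, 0, 0.136], 8.54],
    [[-3.5, 0.5, 0.5], [0, 0, 0], 8.54],
    [[-3.5, 0.5, 0.5], [0, 0, 0], 8.54],
    [[-3.5, 0.5, 0.5], [0, 0, 0], 8.54],
    [[-3.5, 0.5, 0.5], [0, 0, 0], 8.54],
    [[-3.5, 0.5, 0.5], [0, 0, 0], 8.54],
    [[-3.5, 0.5, 0.5], [0, 0, 0], 8.54],
    [[-3.5, 0.5, 0.5], [0, 0, 0], 8.54]
  ],
  "newtons": 40
}}

```text
clock: 1.3
tool_pos: [489.3, 274.4, 195.8]
tool_rot: [-0.0, 0.493, 0.87, -0.0]
force: [1.3, 1.6, 0.0]
grip_width: 85.6
```

Run:
```python
from h import *
go(695,-76,120,.54)
```

```text
clk 1.3 pos [489.3 274.4 195.8] psi 0.540 tilt [-0.0005 -0.0002] w 85.6 F [1.3 1.6 0. ]
 turn z 0.000 (full rotvec [-0.001 -0.     0.   ])  shift cm after turn [-40.63  -0.38   7.58]  now-frame [-40.63  -0.37   7.58]
```

{"fn": "send_rows", "kwargs": {
  "plan": [
    [[-4, 0, 0.75], [0, 0, 0], 8.54],
    [[-4, 0, 0.75], [0, 0, 0], 8.54],
    [[-4, 0, 0.75], [0, 0, 0], 8.54],
    [[-4, 0, 0.75], [0, 0, 0], 8.54],
    [[-4, 0, 0.75], [0, 0, 0], 8.54],
    [[-4, 0, 0.75], [0, 0, 0], 8.54],
    [[-4, 0, 0.75], [0, 0, 0], 8.54],
    [[-4, 0, 0.75], [0, 0, 0], 8.54],
    [[-4, 0, 0.75], [0, 0, 0], 8.54],
    [[-3, 0, 0.75], [0, 0, 0], 8.54],
    [[0, 0, 0], [0, 0, 0], 8.54],
    [[0, 0, 0], [0, 0, 0], 8.54]
  ]
}}

```text
clock: 2.5
tool_pos: [689.0, -59.2, 120.4]
tool_rot: [-0.001, 0.493, 0.87, -0.0]
force: [-0.5, -0.3, -0.0]
grip_width: 85.4
```

Run:
```python
from h import *
go(695,-76,7,.54)
t=snap('top','t1'); s=snap('scene','s1'); crop(s,'s1c',110,120,260,260,4)
print(w2px(s,[[695,-76,22]]))
```

```text
clk 2.5 pos [689.  -59.2 120.4] psi 0.539 tilt [-0.0015  0.0004] w 85.4 F [-0.5 -0.3 -0. ]
 turn z -0.001 (full rotvec [-0.001 -0.001 -0.001])  shift cm after turn [-1.75 -0.35 11.34]  now-frame [-1.77 -0.33 11.34]
[[171.95350621 214.11269042]]
```

View pics/s1c.png

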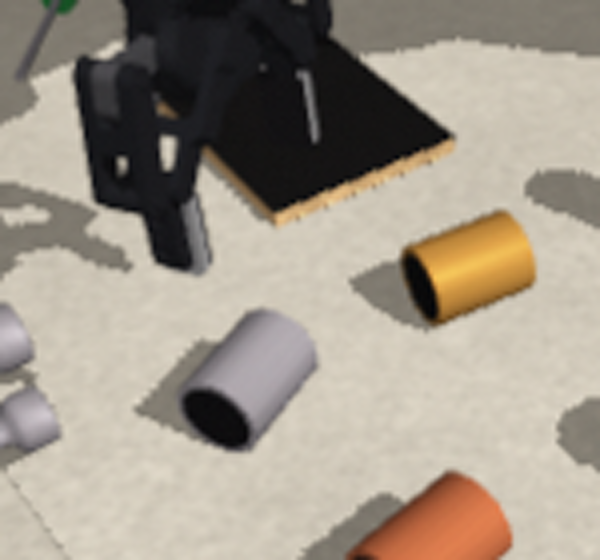

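Run:
```python
from h import *
s=load('s1'); print(w2px(s,[[719,-61.6,22]]), px2w(s,[[163.6,224.3]],22))
```

```text
[[164.5922931  224.01700698]] [[720.77079455 -62.14567266  22.        ]]
```

{"fn": "send_rows", "kwargs": {
  "plan": [
    [[-0.9, -0.1, 2], [0, 0, 0], 8.54],
    [[-0.8, -0.2, 2], [0, 0, 0], 8.54],
    [[0, 0, 2], [0, 0, 0], 8.54],
    [[0, 0, 2], [0, 0, 0], 8.54]
  ]
}}

```text
clock: 3.0
tool_pos: [695.3, -73.9, 41.2]
tool_rot: [0.0, 0.492, 0.87, 0.0]
force: [0.0, -0.3, -0.4]
grip_width: 85.4
```

Run:
```python
from h import *
go(695,-76,7,.54)
```

```text
clk 3.0 pos [695.3 -73.9  41.2] psi 0.541 tilt [ 0.0007 -0.0001] w 85.4 F [ 0.  -0.3 -0.4]
 turn z 0.001 (full rotvec [0.001 0.    0.001])  shift cm after turn [-0.16 -0.13  3.42]  now-frame [-0.16 -0.13  3.42]
```

{"fn": "send_rows", "kwargs": {
  "plan": [
    [[-0.2, -0.1, 1.9], [0, 0, 0], 8.54],
    [[0, 0, 1.9], [0, 0, 0], 8.54],
    [[0, 0, 0], [0, 0, 0], 8.54],
    [[0, 0, 0], [0, 0, 0], 5],
    [[0, 0, 0], [0, 0, 0], 5],
    [[0, 0, 0], [0, 0, 0], 5],
    [[0, 0, 0], [0, 0, 0], 5],
    [[0, 0, 0], [0, 0, 0], 5],
    [[0, 0, 0], [0, 0, 0], 5],
    [[0, 0, 0], [0, 0, 0], 5]
  ],
  "newtons": 40
}}

```text
clock: 4.0
tool_pos: [696.4, -76.9, 5.2]
tool_rot: [0.001, 0.493, 0.87, 0.001]
force: [-1.8, 2.5, 7.8]
grip_width: 56.1
```

Run:
```python
from h import *
go(*rk(0,-50),120,RY)
```

```text
clk 4.0 pos [696.4 -76.9   5.2] psi 0.540 tilt [ 0.0024 -0.0002] w 56.1 F [-1.8  2.5  7.8]
 turn z 0.586 (full rotvec [0.002 0.001 0.586])  shift cm after turn [-26.74 -13.79 -11.48]  now-frame [-14.66 -26.26 -11.51]
```

{"fn": "send_rows", "kwargs": {
  "plan": [
    [[0, 0, -1], [0, 0, 0], 5],
    [[0, 0, -2.5], [0, 0, 0], 5],
    [[0, 0, -3], [0, 0, 0], 5],
    [[0, 0, -3], [0, 0, 0], 5],
    [[0, 0, -2], [0, 0, 0.14], 5],
    [[0, 0, 0], [0, 0, 0.14], 5],
    [[0, 0, 0], [0, 0, 0.14], 5],
    [[0, 0, 0], [0, 0, 0.14], 5],
    [[0, 0, 0], [0, 0, 0.026], 5],
    [[-3, -1.5, 0], [0, 0, 0], 5],
    [[-3.5, -1.8, 0], [0, 0, 0], 5],
    [[-3.5, -1.8, 0], [0, 0, 0], 5]
  ]
}}

```text
clock: 5.2
tool_pos: [639.3, -175.4, 118.8]
tool_rot: [0.0, 0.722, 0.692, -0.0]
force: [0.3, -0.2, -2.5]
grip_width: 56.0
```

Run:
```python
from h import *
go(*rk(0,-50),110,RY)
```

```text
clk 5.2 pos [ 639.3 -175.4  118.8] psi -0.041 tilt [ 0.0002 -0.0003] w 56.0 F [ 0.3 -0.2 -2.5]
 turn z 0.005 (full rotvec [0.    0.    0.005])  shift cm after turn [-16.63  -8.55   0.88]  now-frame [-16.59  -8.62   0.88]
```

{"fn": "send_rows", "kwargs": {
  "plan": [
    [[-3.5, -2, 0], [0, 0, 0.005], 5],
    [[-3.5, -2, 0.3], [0, 0, 0], 5],
    [[-3.5, -2, 0.3], [0, 0, 0], 5],
    [[-3.5, -1.8, 0.3], [0, 0, 0], 5],
    [[-1.4, -0.6, 0], [0, 0, 0], 5],
    [[0, 0, 0], [0, 0, 0], 5],
    [[0, 0, 0], [0, 0, 0], 5]
  ]
}}

```text
clock: 5.9
tool_pos: [548.8, -324.0, 109.7]
tool_rot: [0.0, 0.724, 0.689, 0.0]
force: [0.9, 0.4, -2.0]
grip_width: 56.0
```

Run:
```python
from h import *
go(*rk(0,-48),31+0,RY)
t=snap('top','t2'); s=snap('scene','s2'); crop(s,'s2c',110,50,260,190,5);crop(t,'t2c',340,140,460,230,6)
```

```text
clk 5.9 pos [ 548.8 -324.   109.7] psi -0.050 tilt [ 0.0004 -0.    ] w 56.0 F [ 0.9  0.4 -2. ]
 turn z -0.004 (full rotvec [ 0.     0.    -0.004])  shift cm after turn [-1.17 -0.19  7.87]  now-frame [-1.17 -0.18  7.87]
```

View pics/s2c.png

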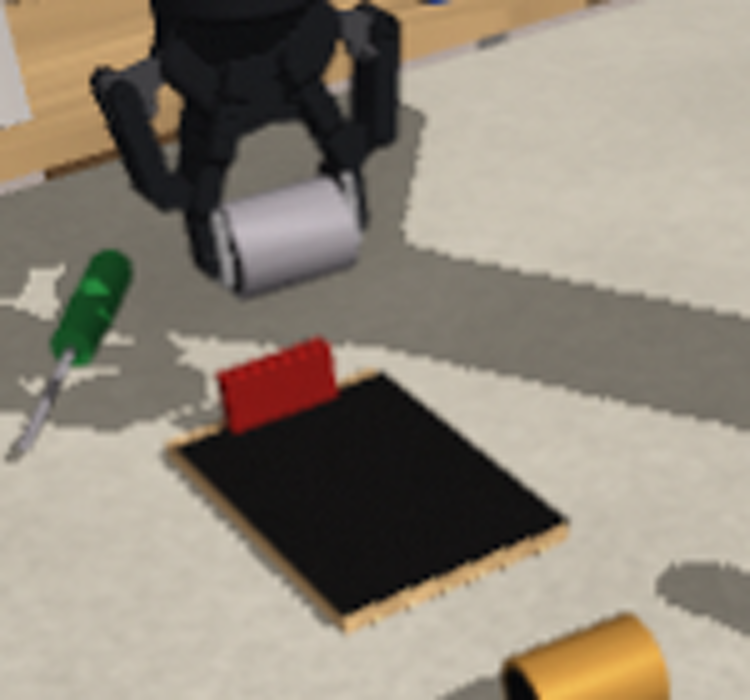

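View pics/t2c.png

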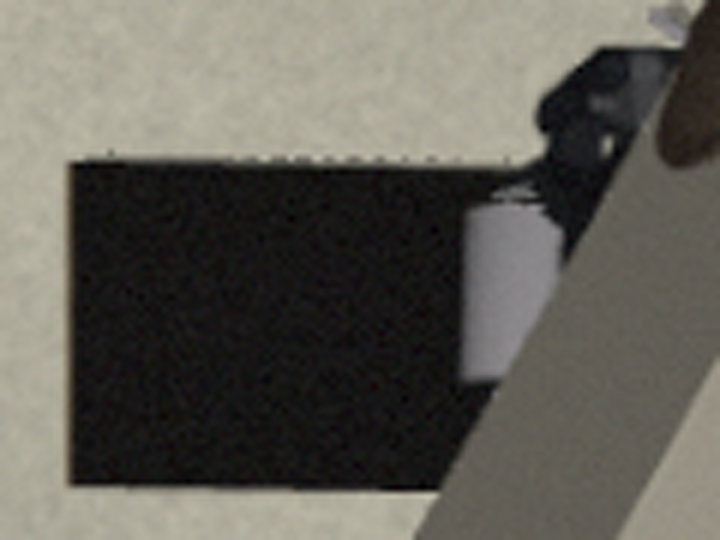

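{"fn": "send_rows", "kwargs": {
  "plan": [
    [[-0.6, -0.2, 2.5], [0, 0, -0.004], 5],
    [[-0.6, 0, 2.5], [0, 0, 0], 5],
    [[0, 0, 2], [0, 0, 0], 5],
    [[0, 0, 1], [0, 0, 0], 5],
    [[0, 0, 0.5], [0, 0, 0], 5],
    [[0, 0, 0.3], [0, 0, 0], 5],
    [[0, 0, 0], [0, 0, 0], 5],
    [[0, 0, 0], [0, 0, 0], 5]
  ]
}}

```text
clock: 6.8
tool_pos: [546.3, -336.4, 22.2]
tool_rot: [0.001, 0.723, 0.69, 0.0]
force: [1.1, -0.6, -2.1]
grip_width: 56.0
```

Run:
```python
from h import *
go(*rk(0,-53),17.2,RY)
```

```text
clk 6.8 pos [ 546.3 -336.4   22.2] psi -0.047 tilt [ 0.0008 -0.0008] w 56.0 F [ 1.1 -0.6 -2.1]
 turn z -0.001 (full rotvec [ 0.001  0.001 -0.001])  shift cm after turn [-0.43  0.01  0.5 ]  now-frame [-0.43  0.01  0.5 ]
```

Lower 4 mm, then push toward the stop in 2 mm steps.

{"fn": "send_rows", "kwargs": {
  "plan": [
    [[0, 0, 0.3], [0, 0, 0], 5],
    [[-0.2, 0, 0], [0, 0, 0], 5],
    [[-0.1, 0, 0], [0, 0, 0], 5],
    [[0, 0, 0], [0, 0, 0], 5]
  ]
}}

```text
clock: 7.2
tool_pos: [545.7, -339.5, 18.4]
tool_rot: [0.0, 0.724, 0.69, -0.0]
force: [-0.3, 0.4, -1.9]
grip_width: 55.9
```

{"fn": "send_rows", "kwargs": {
  "plan": [
    [[-0.1, 0, 0], [0, 0, 0], 5],
    [[-0.1, 0, 0], [0, 0, 0], 5],
    [[0, 0, 0], [0, 0, 0], 5]
  ]
}}

```text
clock: 7.5
tool_pos: [545.7, -341.3, 18.4]
tool_rot: [0.0, 0.724, 0.69, -0.0]
force: [0.1, 0.2, -1.8]
grip_width: 56.3
```

{"fn": "send_rows", "kwargs": {
  "plan": [
    [[-0.1, 0, 0], [0, 0, 0], 5],
    [[-0.1, 0, 0], [0, 0, 0], 5],
    [[0, 0, 0], [0, 0, 0], 5]
  ]
}}

```text
clock: 7.8
tool_pos: [545.6, -341.7, 18.3]
tool_rot: [-0.001, 0.723, 0.691, 0.001]
force: [-0.4, 12.2, 3.1]
grip_width: 56.0
```

{"fn": "send_rows", "kwargs": {
  "plan": [
    [[-0.1, 0, 0], [0, 0, 0], 5],
    [[0, 0, 0], [0, 0, 0], 5]
  ]
}}

```text
clock: 8.0
tool_pos: [545.8, -342.6, 18.0]
tool_rot: [-0.001, 0.723, 0.691, 0.001]
force: [3.0, 12.1, -2.7]
grip_width: 55.4
```

{"fn": "send_rows", "kwargs": {
  "plan": [
    [[0, 0, 0.1], [0, 0, 0], 5],
    [[0, 0, 0], [0, 0, 0], 5]
  ]
}}

```text
clock: 8.2
tool_pos: [545.8, -342.6, 17.3]
tool_rot: [-0.001, 0.723, 0.691, 0.001]
force: [2.8, 13.8, 2.5]
grip_width: 56.1
```

{"fn": "send_rows", "kwargs": {
  "plan": [
    [[0, 0, 0.1], [0, 0, 0], 5],
    [[0, 0, 0], [0, 0, 0], 5]
  ]
}}

```text
clock: 8.4
tool_pos: [545.8, -342.7, 17.2]
tool_rot: [-0.001, 0.723, 0.691, 0.001]
force: [-3.6, 16.4, 14.1]
grip_width: 55.7
```

{"fn": "send_rows", "kwargs": {
  "plan": [
    [[0.1, 0, -0.1], [0, 0, 0], 5],
    [[0, 0, 0], [0, 0, 0], 5.9],
    [[0, 0, 0], [0, 0, 0], 6.5],
    [[0, 0, 0], [0, 0, 0], 8.54],
    [[0, 0, 0], [0, 0, 0], 8.54],
    [[0, 0, -1], [0, 0, 0], 8.54],
    [[0, 0, -3], [0, 0, 0], 8.54],
    [[0, 0, -3], [0, 0, 0], 8.54],
    [[0, 0, -3], [0, 0, 0], 8.54],
    [[3, 0, -2], [0, 0, 0], 8.54],
    [[3.5, 0, 0], [0, 0, 0], 8.54],
    [[3.5, 0, 0], [0, 0, 0], 8.54]
  ]
}}

```text
clock: 9.6
tool_pos: [550.4, -242.6, 138.9]
tool_rot: [0.001, 0.724, 0.69, 0.0]
force: [0.4, -0.6, 0.9]
grip_width: 85.5
```

Run:
```python
from h import *
go(691.5,66.6,120,.146)
t=snap('top','t3'); s=snap('scene','s3'); crop(s,'s3c',110,50,260,190,5);crop(t,'t3c',340,140,460,230,6)
```

```text
clk 9.6 pos [ 550.4 -242.6  138.9] psi -0.048 tilt [ 0.0016 -0.0011] w 85.5 F [ 0.4 -0.6  0.9]
 turn z -0.194 (full rotvec [ 0.002  0.001 -0.194])  shift cm after turn [28.54 18.46  1.89]  now-frame [31.56 12.62  1.88]
```

View pics/s3c.png

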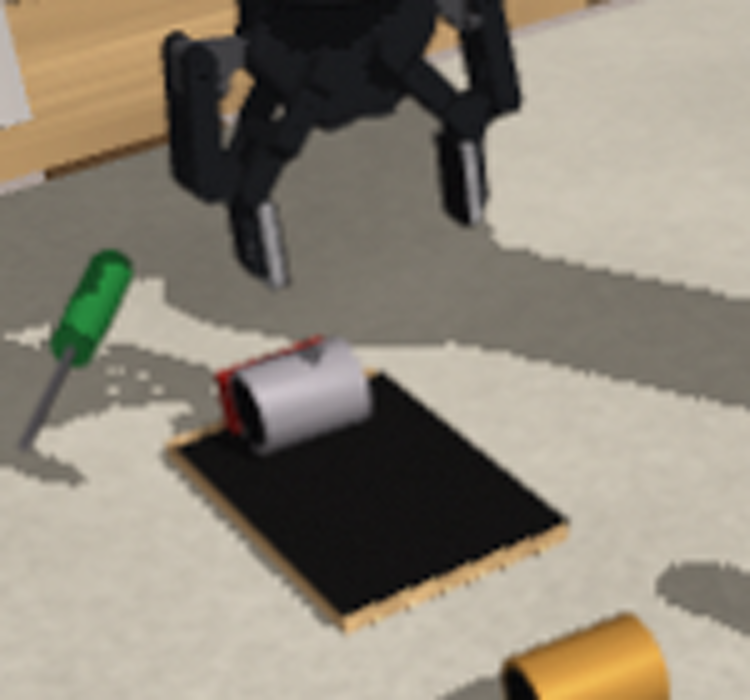

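View pics/t3c.png

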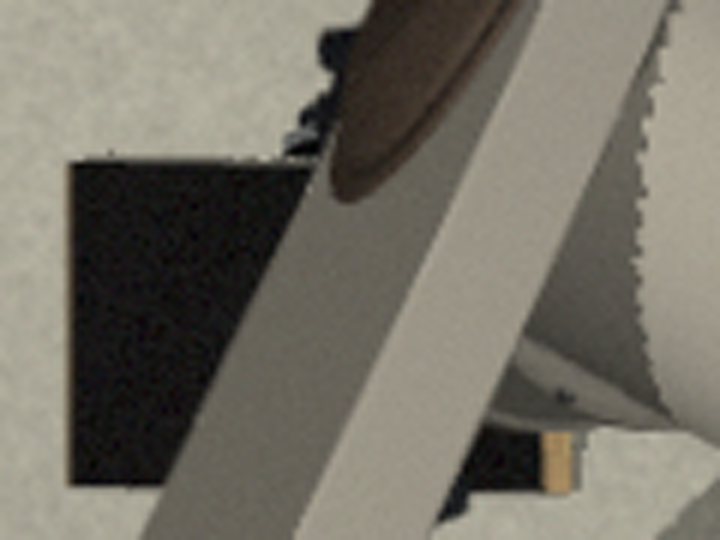

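Steel sits at the stop in the scene view, tube centre near crop (300,395). Next, the copper tube.

{"fn": "send_rows", "kwargs": {
  "plan": [
    [[3, 1.2, 0], [0, 0, -0.1], 8.54],
    [[3, 1.5, 0], [0, 0, -0.094], 8.54],
    [[3.2, 2.2, 0.2], [0, 0, 0], 8.54],
    [[3.2, 2.2, 0.2], [0, 0, 0], 8.54],
    [[3.2, 2.2, 0.2], [0, 0, 0], 8.54],
    [[3.2, 2.2, 0.2], [0, 0, 0], 8.54],
    [[3.2, 2.2, 0.2], [0, 0, 0], 8.54],
    [[3.2, 2.2, 0.2], [0, 0, 0], 8.54],
    [[3.2, 2.2, 0.2], [0, 0, 0], 8.54],
    [[0, 0, 0], [0, 0, 0], 8.54],
    [[0, 0, 0], [0, 0, 0], 8.54]
  ]
}}

```text
clock: 10.8
tool_pos: [696.7, 61.2, 123.4]
tool_rot: [0.0, 0.653, 0.758, -0.0]
force: [-0.6, -0.2, 0.1]
grip_width: 85.6
```

Run:
```python
from h import *
go(691.5,66.6,4,.146)
t=snap('top','t4'); crop(t,'t4c',340,140,460,230,6)
```

```text
clk 10.8 pos [696.7  61.2 123.4] psi 0.148 tilt [-0.0002 -0.0004] w 85.6 F [-0.6 -0.2  0.1]
 turn z 0.002 (full rotvec [-0.     0.     0.002])  shift cm after turn [ 0.61 -0.44 11.94]  now-frame [ 0.62 -0.43 11.94]
```

View pics/t4c.png

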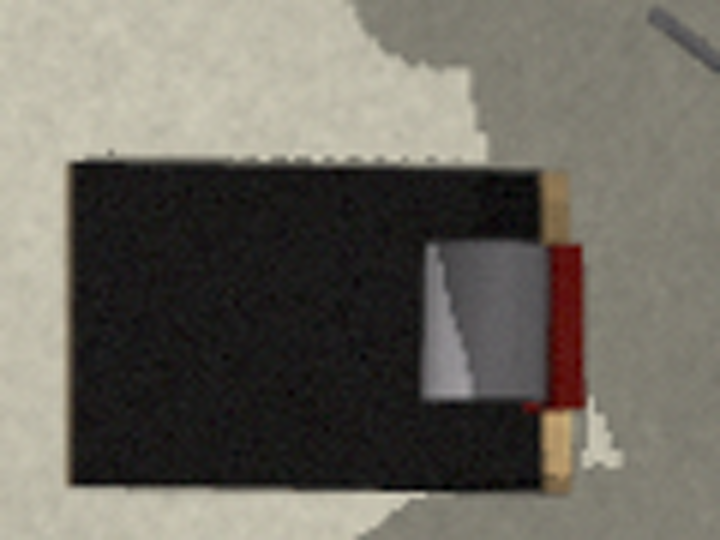

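Run:
```python
from h import *
t=load('t4'); b=(400,172,434,214)
x0,y0,x1,y1=b; I=t['frame'][y0:y1,x0:x1].astype(int)
m=((I.max(2)>60)&(I.max(2)-I.min(2)<35)); n,l,st,_=cv2.connectedComponentsWithStats(m.astype(np.uint8)); print(st)
m=(l==1+np.argmax(st[1:,4])).astype(float)
m[:, 431-x0:]=0
p,c,a=fit([(t,m,b)],lambda p:tube(p[0],p[1],p[2],34),[546,-341,-.046]);print(p,c,a, rz(-RY)@[p[0]-RK[0],p[1]-RK[1],0])
print(w2px(t,np.r_[[[*rk(x,-53),34] for x in(-28,28)],[[*rk(x,-75),42] for x in(-30,30)]]))
```

```text
[[  0   0  34  42 876]
 [ 30   2   1   1   1]
 [ 10   4  22  31 551]]
[ 5.47071600e+02 -3.40062208e+02 -5.64826485e-02] 36.733333333333334 538.0 [  0.88102896 -52.37710032   0.        ]
[[420.31614742 206.5483146 ]
 [420.07734513 180.79983688]
 [431.46197346 207.46837278]
 [431.15580438 179.71684178]]
```

{"fn": "send_rows", "kwargs": {
  "plan": [
    [[0.6, -0.4, 2], [0, 0, 0.002], 8.54],
    [[0, 0, 3], [0, 0, 0], 8.54],
    [[0, 0, 3], [0, 0, 0], 8.54],
    [[0, 0, 2], [0, 0, 0], 8.54],
    [[0, 0, 0], [0, 0, 0], 8.54]
  ]
}}

```text
clock: 11.35
tool_pos: [690.1, 64.8, 20.7]
tool_rot: [-0.002, 0.655, 0.756, -0.002]
force: [-0.4, 0.1, -0.5]
grip_width: 85.5
```

Run:
```python
from h import *
go(691.5,66.6,4,.146)
```

```text
clk 11.35 pos [690.1  64.8  20.7] psi 0.143 tilt [-0.0044 -0.0003] w 85.5 F [-0.4  0.1 -0.5]
 turn z -0.003 (full rotvec [-0.004 -0.    -0.003])  shift cm after turn [0.16 0.17 1.67]  now-frame [0.16 0.18 1.67]
```

{"fn": "send_rows", "kwargs": {
  "plan": [
    [[0.1, 0.1, 1.6], [0, 0, -0.003], 8.54],
    [[0, 0, 0], [0, 0, 0], 8.54],
    [[0, 0, 0], [0, 0, 0], 5],
    [[0, 0, 0], [0, 0, 0], 5],
    [[0, 0, 0], [0, 0, 0], 5],
    [[0, 0, 0], [0, 0, 0], 5],
    [[0, 0, 0], [0, 0, 0], 5],
    [[0, 0, 0], [0, 0, 0], 5],
    [[0, 0, 0], [0, 0, 0], 5]
  ]
}}

```text
clock: 12.25
tool_pos: [693.1, 67.4, 8.4]
tool_rot: [0.001, 0.653, 0.757, 0.0]
force: [-1.0, -0.4, 6.3]
grip_width: 55.7
```

Run:
```python
from h import *
go(*rk(0.5,8),125,RY)
```

```text
clk 12.25 pos [693.1  67.4   8.4] psi 0.148 tilt [ 0.0015 -0.0002] w 55.7 F [-1.  -0.4  6.3]
 turn z 0.194 (full rotvec [0.002 0.    0.194])  shift cm after turn [-35.34 -12.75 -11.66]  now-frame [-32.22 -19.31 -11.68]
```

{"fn": "send_rows", "kwargs": {
  "plan": [
    [[0, 0, -1], [0, 0, 0], 5],
    [[0, 0, -2.7], [0, 0, 0], 5],
    [[0, 0, -4], [0, 0, 0], 5],
    [[0, 0, -4], [0, 0, 0.097], 5],
    [[-2.3, -0.8, 0], [0, 0, 0.097], 5],
    [[-3.5, -1.3, 0], [0, 0, 0], 5],
    [[-3.5, -1.3, 0], [0, 0, 0], 5],
    [[-3.5, -1.3, 0], [0, 0, 0], 5],
    [[-3.5, -1.3, 0], [0, 0, 0], 5],
    [[-3.5, -1.3, 0], [0, 0, 0], 5],
    [[-3.5, -1.3, 0], [0, 0, 0], 5],
    [[-3.5, -1.3, 0], [0, 0, 0], 5]
  ]
}}

```text
clock: 13.45
tool_pos: [582.7, -197.7, 125.0]
tool_rot: [0.0, 0.723, 0.691, 0.0]
force: [0.7, -0.6, -2.5]
grip_width: 55.1
```

{"fn": "send_rows", "kwargs": {
  "plan": [
    [[-3.5, -1.3, 0], [0, 0, 0], 5],
    [[-3.5, -1.3, 0], [0, 0, 0], 5],
    [[0, 0, 0], [0, 0, 0], 5],
    [[0, 0, 0], [0, 0, 0], 5]
  ]
}}

```text
clock: 13.85
tool_pos: [554.1, -265.8, 124.8]
tool_rot: [0.0, 0.724, 0.69, 0.0]
force: [0.7, 0.6, -2.7]
grip_width: 55.4
```

Run:
```python
from h import *
go(*rk(0.5,4),22,RY)
s=snap('scene','s5'); crop(s,'s5c',110,50,260,190,5)
```

```text
clk 13.85 pos [ 554.1 -265.8  124.8] psi -0.048 tilt [ 0.0002 -0.0001] w 55.4 F [ 0.7  0.6 -2.7]
 turn z -0.002 (full rotvec [ 0.     0.    -0.002])  shift cm after turn [-1.81 -0.39 10.28]  now-frame [-1.81 -0.39 10.28]
```

View pics/s5c.png

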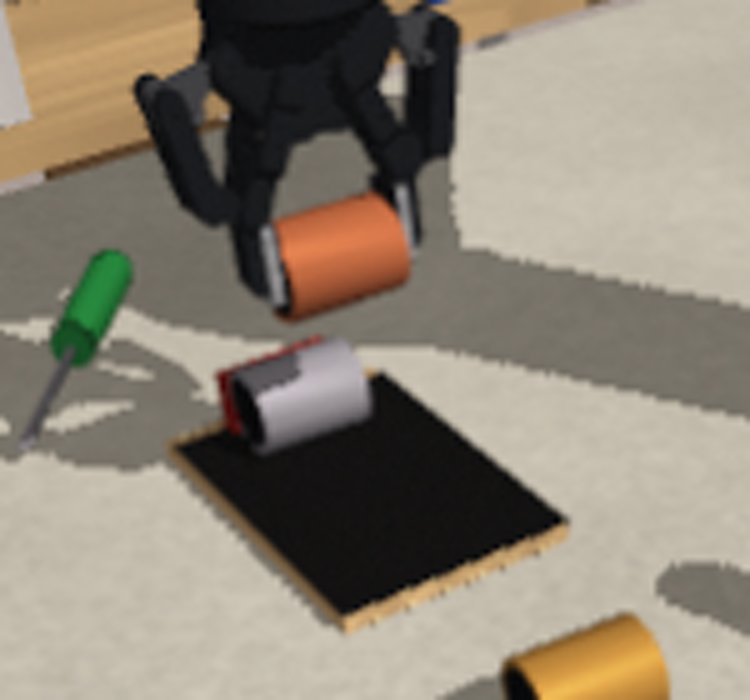

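{"fn": "send_rows", "kwargs": {
  "plan": [
    [[-1.3, -0.4, 2], [0, 0, 0], 5],
    [[-0.5, 0, 2.5], [0, 0, 0], 5],
    [[0, 0, 2.5], [0, 0, 0], 5],
    [[0, 0, 2], [0, 0, 0], 5],
    [[0, 0, 0.8], [0, 0, 0], 5],
    [[0, 0, 0.4], [0, 0, 0], 5],
    [[0, 0, 0], [0, 0, 0], 5],
    [[0, 0, 0], [0, 0, 0], 5]
  ]
}}

```text
clock: 14.7
tool_pos: [550.1, -283.1, 23.4]
tool_rot: [0.001, 0.723, 0.691, 0.0]
force: [-0.3, 0.7, -3.0]
grip_width: 55.7
```

Run:
```python
from h import *
go(*rk(0.5,-9),21.4,RY)
```

```text
clk 14.7 pos [ 550.1 -283.1   23.4] psi -0.046 tilt [ 0.0011 -0.0008] w 55.7 F [-0.3  0.7 -3. ]
 turn z 0.000 (full rotvec [0.001 0.001 0.   ])  shift cm after turn [-1.37 -0.08  0.2 ]  now-frame [-1.37 -0.08  0.2 ]
```

{"fn": "send_rows", "kwargs": {
  "plan": [
    [[-0.5, -0.1, 0.2], [0, 0, 0], 5],
    [[-0.4, 0, 0], [0, 0, 0], 5],
    [[-0.1, 0, 0], [0, 0, 0], 5],
    [[0, 0, 0], [0, 0, 0], 5]
  ]
}}

```text
clock: 15.1
tool_pos: [548.1, -293.4, 20.4]
tool_rot: [0.0, 0.723, 0.69, -0.0]
force: [0.4, -0.9, -1.0]
grip_width: 55.4
```

{"fn": "send_rows", "kwargs": {
  "plan": [
    [[-0.1, 0, 0], [0, 0, 0], 5],
    [[-0.1, 0, 0], [0, 0, 0], 5],
    [[0, 0, 0], [0, 0, 0], 5]
  ]
}}

```text
clock: 15.4
tool_pos: [548.1, -295.0, 20.4]
tool_rot: [0.0, 0.723, 0.691, -0.0]
force: [0.3, 0.9, -0.0]
grip_width: 55.5
```

{"fn": "send_rows", "kwargs": {
  "plan": [
    [[-0.1, 0, 0], [0, 0, 0], 5],
    [[0, 0, 0], [0, 0, 0], 5]
  ]
}}

```text
clock: 15.6
tool_pos: [548.0, -295.4, 20.4]
tool_rot: [-0.0, 0.723, 0.691, 0.0]
force: [-1.1, 7.0, 2.5]
grip_width: 55.8
```

{"fn": "send_rows", "kwargs": {
  "plan": [
    [[0, 0, 0.1], [0, 0, 0], 5],
    [[0, 0, 0], [0, 0, 0], 5]
  ]
}}

```text
clock: 15.8
tool_pos: [548.1, -295.4, 20.3]
tool_rot: [-0.0, 0.723, 0.691, 0.0]
force: [-5.8, 10.4, 15.3]
grip_width: 55.4
```

{"fn": "send_rows", "kwargs": {
  "plan": [
    [[0, 0, 0.1], [0, 0, 0], 5],
    [[0, 0, 0], [0, 0, 0], 5]
  ]
}}

```text
clock: 16.0
tool_pos: [548.1, -295.4, 20.3]
tool_rot: [0.0, 0.723, 0.691, 0.0]
force: [-11.9, 13.8, 28.4]
grip_width: 55.4
```

{"fn": "send_rows", "kwargs": {
  "plan": [
    [[0, 0, -0.2], [0, 0, 0], 5],
    [[0, 0, 0], [0, 0, 0], 5.8],
    [[0, 0, 0], [0, 0, 0], 6.2],
    [[0, 0, 0], [0, 0, 0], 7],
    [[0, 0, 0], [0, 0, 0], 8.54],
    [[0, 0, 0], [0, 0, 0], 8.54],
    [[0, 0, -1], [0, 0, 0], 8.54],
    [[0, 0, -3], [0, 0, 0], 8.54],
    [[0, 0, -3], [0, 0, 0], 8.54],
    [[0, 0, -3], [0, 0, 0], 8.54],
    [[3, 0, 0], [0, 0, 0], 8.54],
    [[3.5, 0, 0], [0, 0, 0], 8.54]
  ]
}}

```text
clock: 17.2
tool_pos: [551.2, -231.3, 122.1]
tool_rot: [0.001, 0.724, 0.69, 0.0]
force: [-0.0, 0.5, -0.2]
grip_width: 85.4
```

Run:
```python
from h import *
w=np.array([451.7,64.7]); a=.263; g=(rz(a)@[0,13,0])[:2]+w; print(g)
go(*g,120,a)
s=snap('scene','s6'); crop(s,'s6c',110,50,260,190,5)
```

```text
[448.32027871  77.25298706]
clk 17.2 pos [ 551.2 -231.3  122.1] psi -0.048 tilt [ 0.002  -0.0013] w 85.4 F [-0.   0.5 -0.2]
 turn z -0.311 (full rotvec [ 0.002  0.002 -0.311])  shift cm after turn [32.47 -1.91  0.21]  now-frame [ 30.33 -11.75   0.14]
```

View pics/s6c.png

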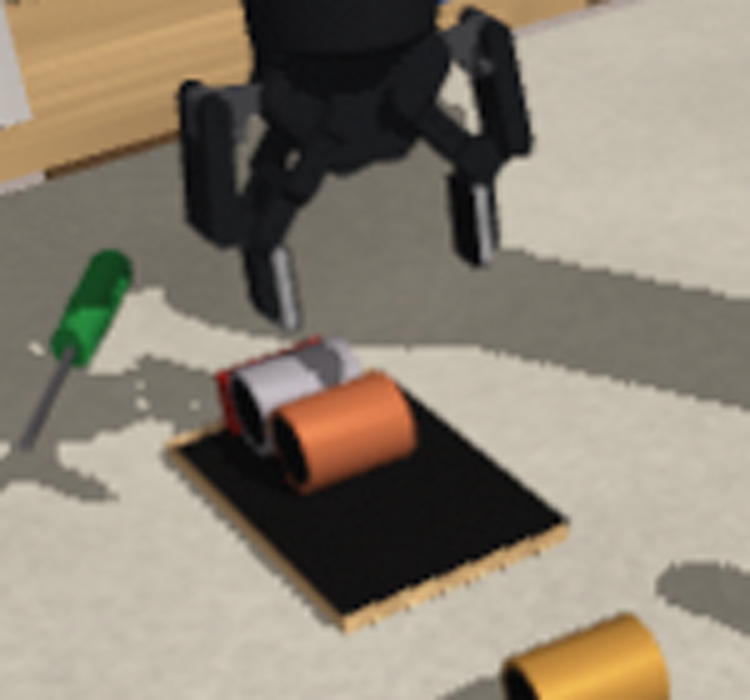

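{"fn": "send_rows", "kwargs": {
  "plan": [
    [[2, -0.8, 0], [0, 0, -0.1], 8.54],
    [[2.2, -0.6, 0], [0, 0, -0.1], 8.54],
    [[2.3, -0.4, 0], [0, 0, -0.111], 8.54],
    [[3.2, 0, 0], [0, 0, 0], 8.54],
    [[3.2, 0, 0], [0, 0, 0], 8.54],
    [[3.2, 0, 0], [0, 0, 0], 8.54],
    [[3.2, 0, 0], [0, 0, 0], 8.54],
    [[3.2, 0, 0], [0, 0, 0], 8.54],
    [[3.2, 0, 0], [0, 0, 0], 8.54],
    [[3.2, 0, 0], [0, 0, 0], 8.54],
    [[3.2, 0, 0], [0, 0, 0], 8.54],
    [[0, 0, 0], [0, 0, 0], 8.54]
  ]
}}

```text
clock: 18.45
tool_pos: [461.4, 82.8, 121.1]
tool_rot: [0.0, 0.606, 0.795, 0.0]
force: [0.2, 0.1, -0.5]
grip_width: 85.8
```

Run:
```python
from h import *
go(448.3,77.2,5,.263)
t=snap('top','t7'); crop(t,'t7c',340,140,460,230,6)
go(448.3,77.2,5,.263)
```

```text
clk 18.45 pos [461.4  82.8 121.1] psi 0.268 tilt [0.0007 0.0006] w 85.8 F [ 0.2  0.1 -0.5]
 turn z 0.005 (full rotvec [ 0.001 -0.     0.005])  shift cm after turn [-0.2  -1.41 11.61]  now-frame [-0.2  -1.42 11.61]
clk 18.5 pos [461.9  81.4 121.1] psi 0.268 tilt [ 0.0009 -0.    ] w 85.0 F [-0.5 -0.1  0.2]
 turn z 0.005 (full rotvec [0.001 0.    0.005])  shift cm after turn [-0.05 -1.42 11.61]  now-frame [-0.04 -1.43 11.61]
```

View pics/t7c.png

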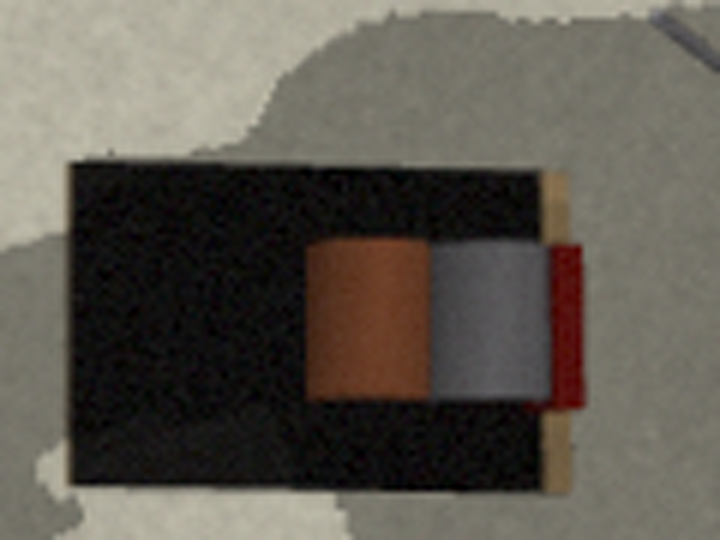

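{"fn": "send_rows", "kwargs": {
  "plan": [
    [[0, -0.7, 2], [0, 0, 0.005], 8.54],
    [[0, -0.7, 3], [0, 0, 0], 8.54],
    [[0, 0, 3], [0, 0, 0], 8.54],
    [[0, 0, 2], [0, 0, 0], 8.54],
    [[0, 0, 0], [0, 0, 0], 8.54]
  ]
}}

```text
clock: 19.0
tool_pos: [447.5, 75.7, 18.5]
tool_rot: [-0.001, 0.61, 0.793, -0.001]
force: [0.0, 0.1, 0.5]
grip_width: 85.6
```

Run:
```python
from h import *
go(448.3,77.2,4,.263)
s=snap('scene','s8'); crop(s,'s8c',270,120,400,230,6)
```

```text
clk 19.0 pos [447.5  75.7  18.5] psi 0.259 tilt [-0.0037 -0.0003] w 85.6 F [0.  0.1 0.5]
 turn z -0.004 (full rotvec [-0.004 -0.001 -0.004])  shift cm after turn [0.12 0.11 1.45]  now-frame [0.12 0.12 1.45]
```

View pics/s8c.png

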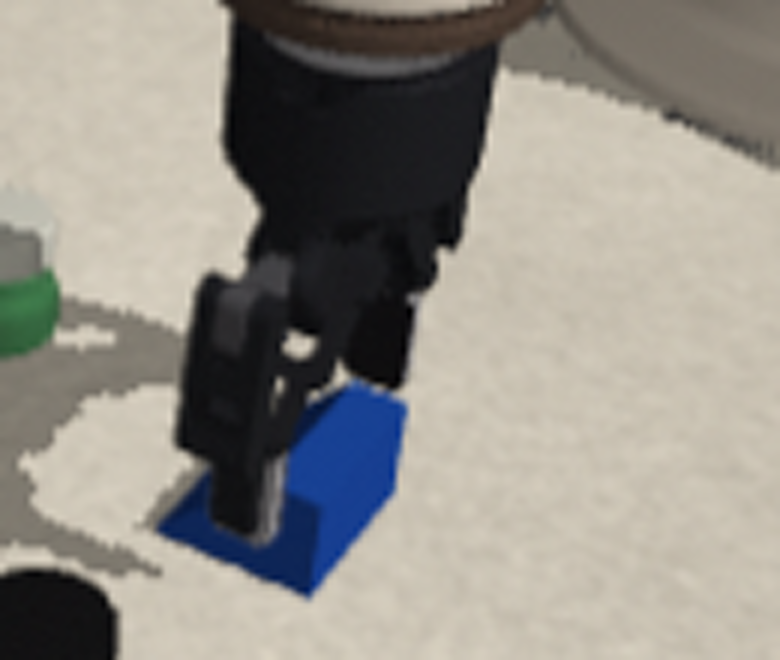

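{"fn": "send_rows", "kwargs": {
  "plan": [
    [[0.1, 0.1, 1.5], [0, 0, -0.004], 8.54],
    [[0, 0, 0], [0, 0, 0], 8.54],
    [[0, 0, 0], [0, 0, 0], 5.6],
    [[0, 0, 0], [0, 0, 0], 5.6],
    [[0, 0, 0], [0, 0, 0], 5.6],
    [[0, 0, 0], [0, 0, 0], 5.6],
    [[0, 0, 0], [0, 0, 0], 5.6],
    [[0, 0, 0], [0, 0, 0], 5.6],
    [[0, 0, 0], [0, 0, 0], 5.6]
  ]
}}

```text
clock: 19.95
tool_pos: [450.0, 77.6, 6.7]
tool_rot: [0.001, 0.608, 0.794, 0.0]
force: [-2.3, -0.7, 7.1]
grip_width: 61.4
```

Run:
```python
from h import *
go(*rk(0.5,65),120,RY)
```

```text
clk 19.95 pos [450.   77.6   6.7] psi 0.264 tilt [ 0.0016 -0.0003] w 61.4 F [-2.3 -0.7  7.1]
 turn z 0.310 (full rotvec [0.002 0.    0.31 ])  shift cm after turn [-29.54  11.58 -11.33]  now-frame [-31.67   2.03 -11.31]
```

{"fn": "send_rows", "kwargs": {
  "plan": [
    [[0, 0, -1], [0, 0, 0], 5.6],
    [[0, 0, -2.3], [0, 0, 0], 5.6],
    [[0, 0, -4], [0, 0, 0], 5.6],
    [[0, 0, -4], [0, 0, 0.103], 5.6],
    [[0, 0, 0], [0, 0, 0.103], 5.6],
    [[0, 0, 0], [0, 0, 0.104], 5.6],
    [[-2.5, 1, 0], [0, 0, 0], 5.6],
    [[-3, 1.2, 0], [0, 0, 0], 5.6],
    [[-3, 1.2, 0], [0, 0, 0], 5.6],
    [[-3, 1.2, 0], [0, 0, 0], 5.6],
    [[-3, 1.2, 0], [0, 0, 0], 5.6],
    [[-3, 1.2, 0], [0, 0, 0], 5.6]
  ]
}}

```text
clock: 21.15
tool_pos: [511.5, -101.7, 119.6]
tool_rot: [0.0, 0.723, 0.691, 0.0]
force: [0.1, 0.5, -0.9]
grip_width: 61.4
```

{"fn": "send_rows", "kwargs": {
  "plan": [
    [[-3, 1.2, 0], [0, 0, 0], 5.6],
    [[-3, 1.2, 0], [0, 0, 0], 5.6],
    [[-3, 1.2, 0], [0, 0, 0], 5.6],
    [[-2.5, 1, 0], [0, 0, 0], 5.6],
    [[0, 0, 0], [0, 0, 0], 5.6],
    [[0, 0, 0], [0, 0, 0], 5.6]
  ]
}}

```text
clock: 21.75
tool_pos: [551.8, -217.5, 119.0]
tool_rot: [-0.0, 0.724, 0.69, 0.0]
force: [0.2, 0.6, -0.9]
grip_width: 61.3
```

Run:
```python
from h import *
go(*rk(0.5,62),20.7,RY)
s=snap('scene','s9'); crop(s,'s9c',110,50,260,190,5)
```

```text
clk 21.75 pos [ 551.8 -217.5  119. ] psi -0.047 tilt [-0.      0.0001] w 61.3 F [ 0.2  0.6 -0.9]
 turn z -0.001 (full rotvec [-0.    -0.    -0.001])  shift cm after turn [-0.82  0.06  9.83]  now-frame [-0.82  0.06  9.83]
```

View pics/s9c.png

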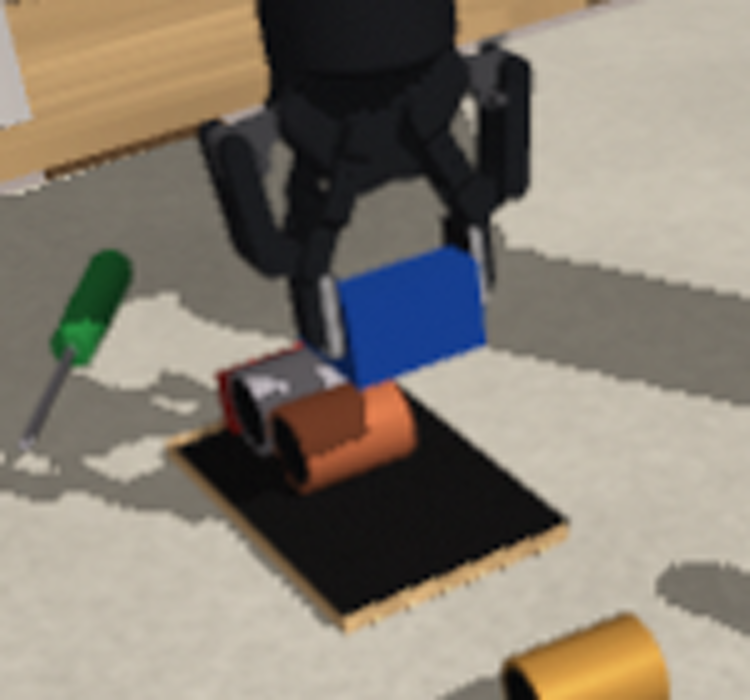

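{"fn": "send_rows", "kwargs": {
  "plan": [
    [[-0.6, 0, 2.5], [0, 0, 0], 5.6],
    [[0, 0, 3], [0, 0, 0], 5.6],
    [[0, 0, 2.5], [0, 0, 0], 5.6],
    [[0, 0, 1], [0, 0, 0], 5.6],
    [[0, 0, 0.5], [0, 0, 0], 5.6],
    [[0, 0, 0.3], [0, 0, 0], 5.6],
    [[0, 0, 0], [0, 0, 0], 5.6]
  ]
}}

```text
clock: 22.5
tool_pos: [552.0, -223.3, 21.2]
tool_rot: [0.001, 0.723, 0.691, 0.0]
force: [0.7, 0.4, -1.7]
grip_width: 61.5
```

Run:
```python
from h import *
go(*rk(0.5,42),18.7,RY)
s=snap('scene','s10'); crop(s,'s10c',120,90,250,200,6)
```

```text
clk 22.5 pos [ 552.  -223.3   21.2] psi -0.046 tilt [ 0.0009 -0.0006] w 61.5 F [ 0.7  0.4 -1.7]
 turn z 0.000 (full rotvec [0.001 0.001 0.   ])  shift cm after turn [-2.25  0.    0.25]  now-frame [-2.25  0.    0.25]
```

View pics/s10c.png

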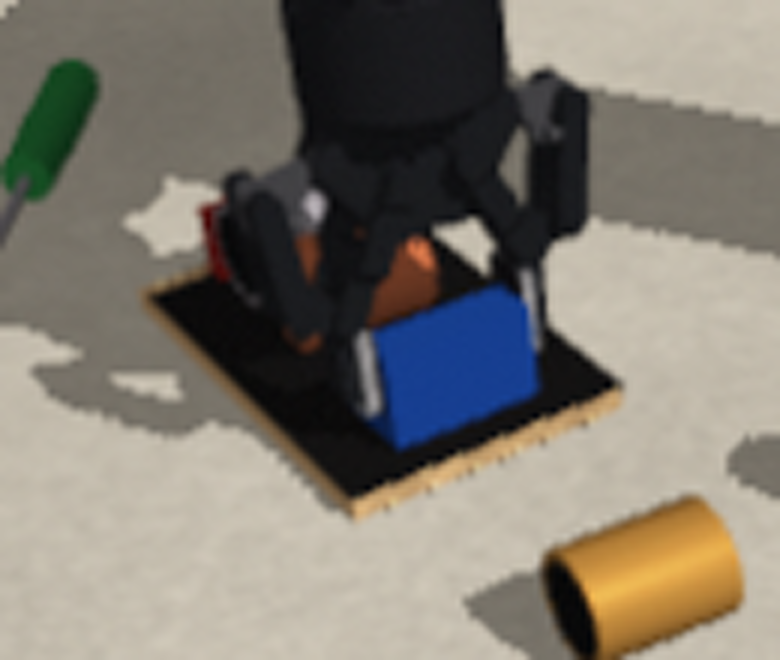

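{"fn": "send_rows", "kwargs": {
  "plan": [
    [[0, 0, 0.2], [0, 0, 0], 5.6],
    [[0, 0, 0.1], [0, 0, 0], 5.6],
    [[0, 0, 0], [0, 0, 0], 5.6]
  ]
}}

```text
clock: 22.85
tool_pos: [552.1, -223.5, 18.7]
tool_rot: [0.001, 0.723, 0.691, 0.0]
force: [-4.7, 3.6, 12.1]
grip_width: 61.3
```

{"fn": "send_rows", "kwargs": {
  "plan": [
    [[-0.6, 0, 0], [0, 0, 0], 5.6],
    [[-0.6, 0, 0], [0, 0, 0], 5.6],
    [[-0.5, 0, 0], [0, 0, 0], 5.6],
    [[-0.2, 0, 0], [0, 0, 0], 5.6],
    [[0, 0, 0], [0, 0, 0], 5.6]
  ]
}}

```text
clock: 23.35
tool_pos: [551.5, -242.7, 18.7]
tool_rot: [0.001, 0.723, 0.691, 0.0]
force: [-0.2, 1.8, 9.7]
grip_width: 61.4
```

{"fn": "send_rows", "kwargs": {
  "plan": [
    [[-0.1, 0, 0], [0, 0, 0], 5.6],
    [[-0.1, 0, 0], [0, 0, 0], 5.6],
    [[0, 0, 0], [0, 0, 0], 5.6]
  ]
}}

```text
clock: 23.65
tool_pos: [551.4, -244.3, 18.6]
tool_rot: [0.001, 0.723, 0.691, 0.001]
force: [1.0, 5.3, 10.5]
grip_width: 61.4
```

{"fn": "send_rows", "kwargs": {
  "plan": [
    [[-0.1, 0, 0], [0, 0, 0], 5.6],
    [[0, 0, 0], [0, 0, 0], 5.6]
  ]
}}

```text
clock: 23.85
tool_pos: [551.4, -245.3, 18.7]
tool_rot: [0.001, 0.723, 0.691, 0.001]
force: [-0.5, 5.3, 9.6]
grip_width: 61.6
```

Run:
```python
from h import *
go(*rk(0.5,42),18.7,RY)
```

```text
clk 23.85 pos [ 551.4 -245.3   18.7] psi -0.046 tilt [ 0.002  -0.0005] w 61.6 F [-0.5  5.3  9.6]
 turn z 0.000 (full rotvec [0.002 0.    0.   ])  shift cm after turn [-0.05 -0.04  0.  ]  now-frame [-0.05 -0.04  0.  ]
```

{"fn": "send_rows", "kwargs": {
  "plan": [
    [[-0.1, 0, 0], [0, 0, 0], 5.6],
    [[0, 0, 0], [0, 0, 0], 5.6]
  ]
}}

```text
clock: 24.05
tool_pos: [551.4, -246.2, 18.7]
tool_rot: [0.001, 0.723, 0.691, 0.001]
force: [-0.0, 4.8, 10.2]
grip_width: 61.2
```

{"fn": "send_rows", "kwargs": {
  "plan": [
    [[-0.1, 0, 0], [0, 0, 0], 5.6],
    [[0, 0, 0], [0, 0, 0], 5.6]
  ]
}}

```text
clock: 24.25
tool_pos: [551.4, -246.6, 18.7]
tool_rot: [0.0, 0.723, 0.691, 0.001]
force: [0.6, 10.6, 11.8]
grip_width: 61.5
```

{"fn": "send_rows", "kwargs": {
  "plan": [
    [[-0.1, 0, 0], [0, 0, 0], 5.6],
    [[0, 0, 0], [0, 0, 0], 5.6]
  ]
}}

```text
clock: 24.45
tool_pos: [551.4, -247.2, 18.7]
tool_rot: [0.0, 0.723, 0.691, 0.001]
force: [0.8, 13.5, 13.0]
grip_width: 61.4
```

Contact reached; release and view.

{"fn": "send_rows", "kwargs": {
  "plan": [
    [[0, 0, 0], [0, 0, 0], 6.3],
    [[0, 0, 0], [0, 0, 0], 6.8],
    [[0, 0, 0], [0, 0, 0], 7.5],
    [[0, 0, 0], [0, 0, 0], 8.54],
    [[0, 0, 0], [0, 0, 0], 8.54],
    [[0, 0, -1], [0, 0, 0], 8.54],
    [[0, 0, -3], [0, 0, 0], 8.54],
    [[0, 0, -3], [0, 0, 0], 8.54],
    [[0, 0, -4], [0, 0, 0], 8.54],
    [[2, 0, -1], [0, 0, 0], 8.54],
    [[3.5, 0, 0], [0, 0, 0.05], 8.54],
    [[3.5, 0, 0], [0, 0, 0.05], 8.54]
  ]
}}

```text
clock: 25.65
tool_pos: [556.2, -157.4, 138.1]
tool_rot: [0.0, 0.758, 0.652, 0.0]
force: [-0.1, 0.2, 0.4]
grip_width: 85.0
```

Run:
```python
from h import *
go(566.5,-75.2,120,-.13)
s=snap('scene','s11'); crop(s,'s11c',110,90,240,200,6)
```

```text
clk 25.65 pos [ 556.2 -157.4  138.1] psi -0.149 tilt [ 0.0008 -0.0004] w 85.0 F [-0.1  0.2  0.4]
 turn z -0.019 (full rotvec [ 0.001  0.    -0.019])  shift cm after turn [ 8.28 -0.04  1.81]  now-frame [ 8.28 -0.2   1.81]
```

View pics/s11c.png

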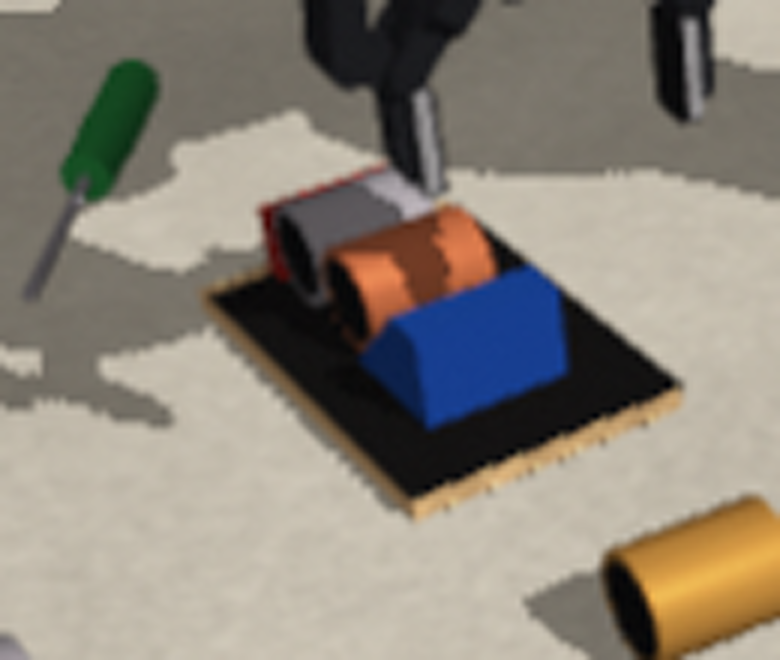

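{"fn": "send_rows", "kwargs": {
  "plan": [
    [[2.8, 0, 0.6], [0, 0, -0.024], 8.54],
    [[2.8, 0, 0.6], [0, 0, 0], 8.54],
    [[2.7, 0, 0.6], [0, 0, 0], 8.54],
    [[0, 0, 2], [0, 0, 0], 8.54],
    [[0, 0, 3], [0, 0, 0], 8.54],
    [[0, 0, 2.5], [0, 0, 0], 8.54],
    [[0, 0, 0], [0, 0, 0], 8.54],
    [[0, 0, 0], [0, 0, 0], 8.54]
  ]
}}

```text
clock: 26.5
tool_pos: [567.2, -76.0, 45.1]
tool_rot: [-0.0, 0.749, 0.663, -0.0]
force: [1.0, 0.2, 0.7]
grip_width: 85.0
```

Run:
```python
from h import *
go(566.5,-75.2,9,-.12)
```

```text
clk 26.5 pos [567.2 -76.   45.1] psi -0.122 tilt [-0.0001 -0.    ] w 85.0 F [1.  0.2 0.7]
 turn z -0.002 (full rotvec [-0.     0.    -0.002])  shift cm after turn [ 0.07 -0.08  3.61]  now-frame [ 0.07 -0.08  3.61]
```

{"fn": "send_rows", "kwargs": {
  "plan": [
    [[0.1, -0.1, 1.8], [0, 0, 0], 8.54],
    [[0, 0, 1.9], [0, 0, 0], 8.54],
    [[0, 0, 0], [0, 0, 0], 8.54],
    [[0, 0, 0], [0, 0, 0], 5],
    [[0, 0, 0], [0, 0, 0], 5],
    [[0, 0, 0], [0, 0, 0], 5],
    [[0, 0, 0], [0, 0, 0], 5],
    [[0, 0, 0], [0, 0, 0], 5],
    [[0, 0, 0], [0, 0, 0], 5],
    [[0, 0, 0], [0, 0, 0], 5]
  ]
}}

```text
clock: 27.5
tool_pos: [567.2, -75.3, 9.1]
tool_rot: [0.001, 0.749, 0.663, 0.001]
force: [-0.0, -0.1, 7.9]
grip_width: 55.6
```

Run:
```python
from h import *
go(*rk(0.5,-30.5),140,RY)
t=snap('top','t12'); crop(t,'t12c',340,140,460,230,6)
```

```text
clk 27.5 pos [567.2 -75.3   9.1] psi -0.122 tilt [ 0.0024 -0.0008] w 55.6 F [-0.  -0.1  7.9]
 turn z -0.076 (full rotvec [ 0.002  0.001 -0.076])  shift cm after turn [-24.35  -0.83 -13.09]  now-frame [-24.35   1.05 -13.07]
```

View pics/t12c.png

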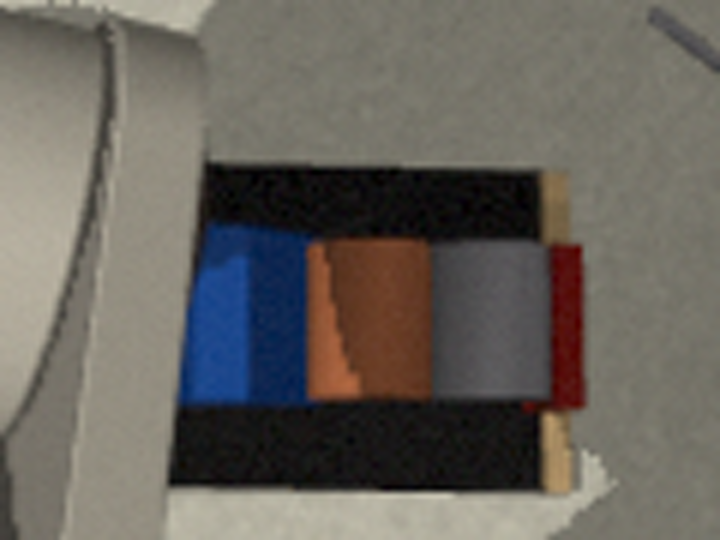

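{"fn": "send_rows", "kwargs": {
  "plan": [
    [[0, 0, -1], [0, 0, 0], 5],
    [[0, 0, -3], [0, 0, 0], 5],
    [[0, 0, -4], [0, 0, 0], 5],
    [[0, 0, -4], [0, 0, -0.076], 5],
    [[-2.5, -0.1, -1], [0, 0, 0], 5],
    [[-3.5, -0.1, 0], [0, 0, 0], 5],
    [[-3.5, -0.1, 0], [0, 0, 0], 5],
    [[-3.5, -0.1, 0], [0, 0, 0], 5],
    [[-3.5, -0.1, 0], [0, 0, 0], 5],
    [[-3.5, -0.1, 0], [0, 0, 0], 5],
    [[-3, -0.1, 0], [0, 0, 0], 5],
    [[-1, -0.1, 0], [0, 0, 0], 5]
  ]
}}

```text
clock: 28.75
tool_pos: [546.7, -317.1, 138.3]
tool_rot: [0.0, 0.724, 0.69, -0.0]
force: [0.1, 0.2, -2.1]
grip_width: 55.1
```

{"fn": "send_rows", "kwargs": {
  "plan": [
    [[0, 0, 0], [0, 0, 0], 5],
    [[0, 0, 0], [0, 0, 0], 5]
  ]
}}

```text
clock: 28.95
tool_pos: [547.3, -313.7, 137.8]
tool_rot: [-0.0, 0.723, 0.691, 0.0]
force: [0.0, 0.2, -2.2]
grip_width: 55.2
```

Run:
```python
from h import *
go(*rk(0.5,-30.5),65,RY)
s=snap('scene','s13'); crop(s,'s13c',110,30,260,170,5)
```

```text
clk 28.95 pos [ 547.3 -313.7  137.8] psi -0.046 tilt [0.0001 0.0002] w 55.2 F [ 0.   0.2 -2.2]
 turn z 0.000 (full rotvec [ 0. -0.  0.])  shift cm after turn [-0.45  0.06  7.28]  now-frame [-0.45  0.06  7.28]
```

View pics/s13c.png

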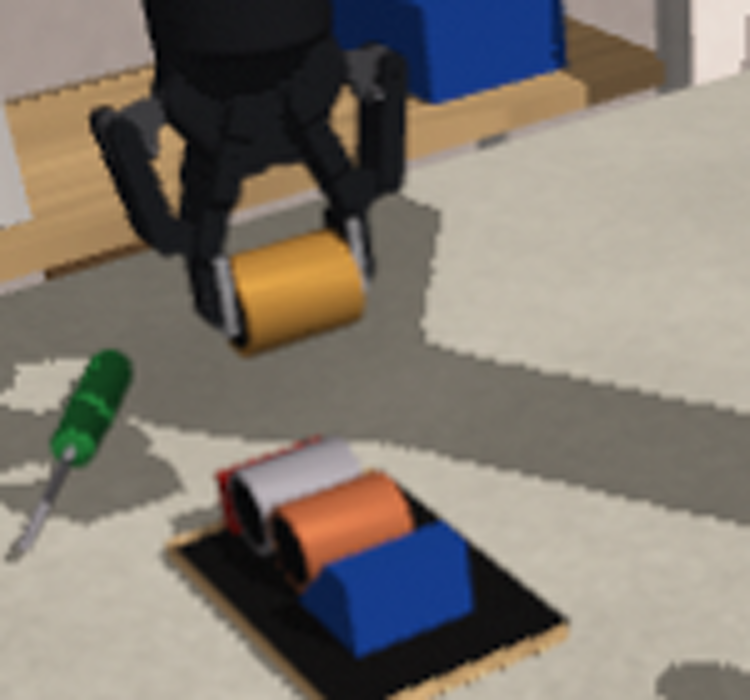

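{"fn": "send_rows", "kwargs": {
  "plan": [
    [[-0.4, 0.1, 2], [0, 0, 0], 5],
    [[0, 0, 2.5], [0, 0, 0], 5],
    [[0, 0, 1.7], [0, 0, 0], 5],
    [[0, 0, 0.6], [0, 0, 0], 5],
    [[0, 0, 0.3], [0, 0, 0], 5],
    [[0, 0, 0.2], [0, 0, 0], 5],
    [[0, 0, 0], [0, 0, 0], 5],
    [[0, 0, 0], [0, 0, 0], 5]
  ]
}}

```text
clock: 29.8
tool_pos: [548.3, -318.6, 65.1]
tool_rot: [0.001, 0.723, 0.691, 0.0]
force: [-1.0, -0.7, -2.2]
grip_width: 55.5
```

Run:
```python
from h import *
go(*rk(0.5,-30.5),59.1,RY)
s=snap('scene','s14'); crop(s,'s14c',120,70,240,170,6)
```

```text
clk 29.8 pos [ 548.3 -318.6   65.1] psi -0.046 tilt [ 0.0008 -0.0007] w 55.5 F [-1.  -0.7 -2.2]
 turn z 0.000 (full rotvec [0.001 0.001 0.   ])  shift cm after turn [ 0.04 -0.07  0.6 ]  now-frame [ 0.04 -0.07  0.6 ]
```

View pics/s14c.png

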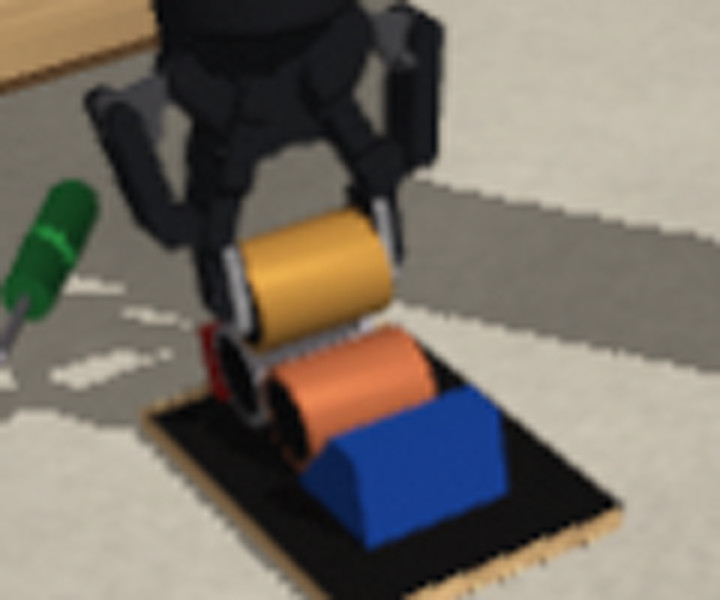

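{"fn": "send_rows", "kwargs": {
  "plan": [
    [[0, -0.1, 0.2], [0, 0, 0], 5],
    [[0, 0, 0.2], [0, 0, 0], 5],
    [[0, 0, 0], [0, 0, 0], 5]
  ]
}}

```text
clock: 30.15
tool_pos: [546.9, -318.4, 60.0]
tool_rot: [-0.0, 0.723, 0.691, -0.0]
force: [-0.2, -0.0, -1.9]
grip_width: 55.0
```

{"fn": "send_rows", "kwargs": {
  "plan": [
    [[0, 0, 0.1], [0, 0, 0], 5],
    [[0, 0, 0], [0, 0, 0], 5]
  ]
}}

```text
clock: 30.35
tool_pos: [547.1, -318.5, 59.3]
tool_rot: [0.0, 0.723, 0.691, -0.0]
force: [0.2, 0.2, -2.5]
grip_width: 55.0
```

{"fn": "send_rows", "kwargs": {
  "plan": [
    [[0, 0, 0.1], [0, 0, 0], 5],
    [[0, 0, 0], [0, 0, 0], 5]
  ]
}}

```text
clock: 30.55
tool_pos: [547.2, -318.6, 59.2]
tool_rot: [0.0, 0.723, 0.691, -0.0]
force: [-3.9, 2.1, 9.1]
grip_width: 55.8
```

{"fn": "send_rows", "kwargs": {
  "plan": [
    [[0, 0, 0], [0, 0, 0], 5.7],
    [[0, 0, 0], [0, 0, 0], 5.9],
    [[0, 0, 0], [0, 0, 0], 6.3],
    [[0, 0, 0], [0, 0, 0], 7],
    [[0, 0, 0], [0, 0, 0], 8.54],
    [[0, 0, 0], [0, 0, 0], 8.54],
    [[0, 0, 0], [0, 0, 0], 8.54],
    [[0, 0, -1], [0, 0, 0], 8.54],
    [[0, 0, -3], [0, 0, 0], 8.54],
    [[0, 0, -3], [0, 0, 0], 8.54],
    [[0, 0, -3], [0, 0, 0], 8.54],
    [[0, 0, -3], [0, 0, 0], 8.54]
  ]
}}

```text
clock: 31.75
tool_pos: [547.0, -318.4, 190.5]
tool_rot: [0.0, 0.723, 0.691, 0.0]
force: [-0.2, -0.3, -0.2]
grip_width: 85.6
```

{"fn": "send_rows", "kwargs": {
  "plan": [
    [[3, 0, 0], [0, 0, 0], 8.54],
    [[3.5, 0, 0], [0, 0, 0], 8.54],
    [[3.5, 0, 0], [0, 0, 0], 8.54],
    [[3.5, 0, 0], [0, 0, 0], 8.54],
    [[3.5, 0, 0], [0, 0, 0], 8.54],
    [[3.5, 0, 0], [0, 0, 0], 8.54],
    [[3.5, 0, 0], [0, 0, 0], 8.54],
    [[3.5, 0, 0], [0, 0, 0], 8.54],
    [[3.5, 0, 0], [0, 0, 0], 8.54],
    [[3, 0, 0], [0, 0, 0], 8.54],
    [[0, 0, 0], [0, 0, 0], 8.54],
    [[0, 0, 0], [0, 0, 0], 8.54]
  ]
}}

```text
clock: 32.95
tool_pos: [562.7, 21.6, 189.0]
tool_rot: [0.0, 0.723, 0.691, 0.0]
force: [1.1, -0.1, 0.0]
grip_width: 85.3
```

Run:
```python
from h import *
np.set_printoptions(precision=2,suppress=True)
go(*rk(0,0),200,RY)
s=snap('scene','s15'); crop(s,'s15c',120,80,240,180,6)
t=snap('top','t15'); crop(t,'t15c',340,140,460,230,6)
# expected overlays
def draw(im,items):
    F=cv2.resize(im['frame'][:,:,::-1],None,fx=6,fy=6,interpolation=cv2.INTER_CUBIC)
    for P in items:
        h=cv2.convexHull(((w2px(im,P)+.5)*6).astype(np.float32)); cv2.polylines(F,[h.astype(np.int32)],True,(255,0,255),1)
    return F
W=lambda P,x,y,z:P@rz(RY).T+[*rk(x,y),z]
it=[W(TUBE,0,-53,34),W(TUBE,0,-9,34),W(TUBE,0,-31,72),W(WEDGE,0,28,12)]
cv2.imwrite('pics/o_t.png',draw(t,it)[140*6:230*6,340*6:460*6]);cv2.imwrite('pics/o_s.png',draw(s,it)[80*6:180*6,120*6:240*6])
```

```text
clk 32.95 pos [562.7  21.6 189. ] psi -0.045 tilt [ 0. -0.] w 85.3 F [ 1.1 -0.1  0. ]
 turn z 0.001 (full rotvec [0. 0. 0.])  shift cm after turn [-30.96   0.01  -1.1 ]  now-frame [-30.96  -0.03  -1.09]
```

View pics/o_t.png

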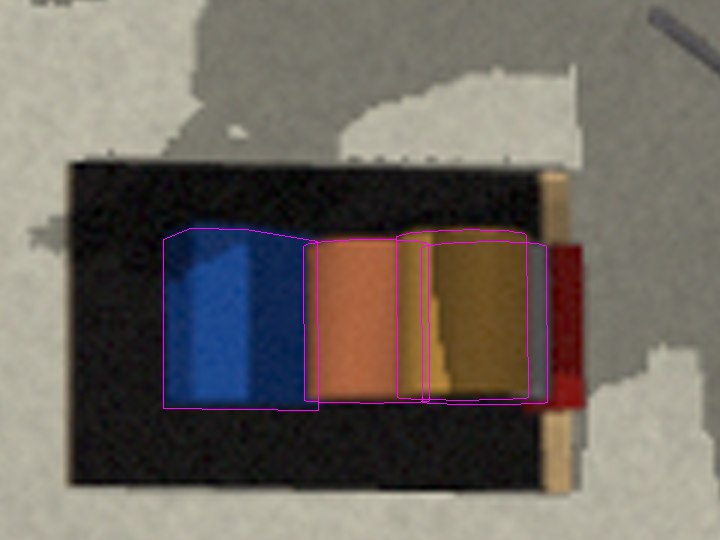

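View pics/o_s.png

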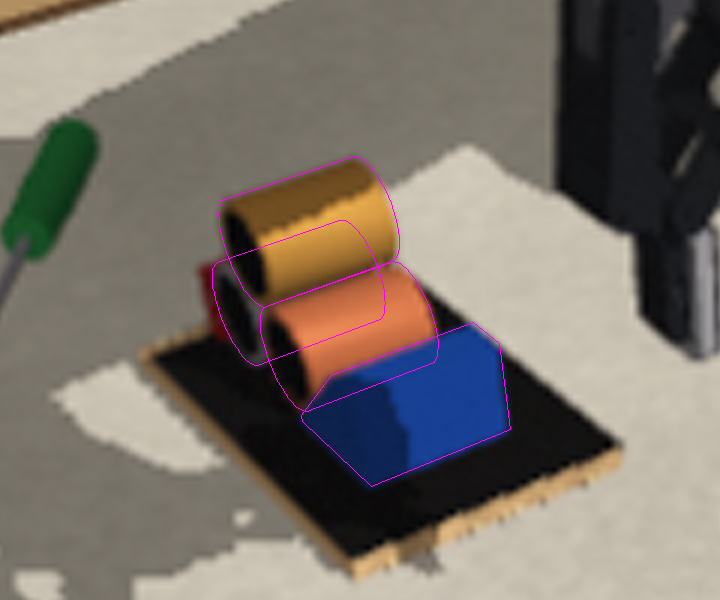

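View pics/t15.png

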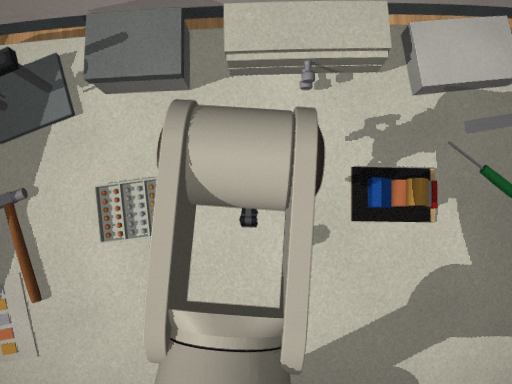

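View pics/s15.png

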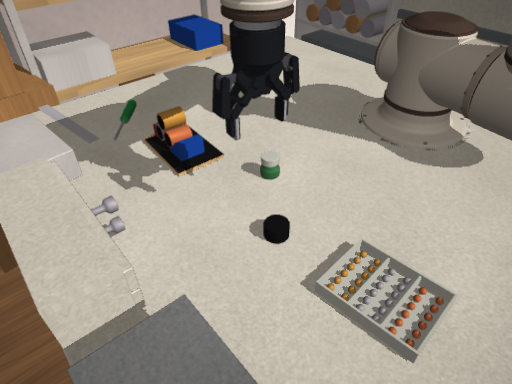

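The jar (270,167) and tin (276,229) stand where they were, and the stack sits as planned. Handing in.

```bash
python3 -c "
from workcell import bot; print(bot.close_job())"
```

```text
the job is handed in; nothing more can be done
None
```

The rack is loaded in the order you asked, and I handed the job in at about 33 s of the 112 s allowed. `close_job` returned no verdict.

- **Steel tube:** pushed lightly against the red stop. The top camera put it within about 1 mm of its place and 0.01 rad of straight.
- **Copper tube:** set right beside the steel. The top picture shows no gap between them.
- **Blue wedge:** slid along the rubber until it met the copper tube. The push was about 13 N, part of it friction on the rubber.
- **Brass tube:** set into the groove. It touched at the expected height, to about 0.1 mm, with only a small sideways force.

In the last pictures from both cameras, the outlines of the target places matched the three tubes and the wedge to about 1 mm. The tubes and wedge may sit up to about 1 mm towards rack +x, which is within the camera calibration. The jar and tin are at the same pixels in the scene view as at the start. The arm stood clear of everything, and the highest force I read was about 30 N at the wrist, against the 120 N limit.

One check failed: the first automatic fit of the steel tube in the scene camera. I used the top-camera fit instead, and a hand-read point in the scene view agreed to within 2 mm.

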